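# Put the gauge set away in its rack

### The arm

A 7-joint arm with a two-finger parallel gripper is mounted at the origin on the work surface. World frame = base frame: x ahead of the robot, y to its left, z up, the work surface at z = 0. Lengths are in m, angles in rad, forces in N, time in s.
With the tool pointing down it reaches from about 0.4 to 0.875 m from the base axis. Payload 19.3 kg.
Tool frame: the origin (TCP) lies at the very end of the fingers, on their centre line; the grasp point (between the pads) lies 19 mm behind it; y points along the fingers, x is the direction in which the jaws open and shut, and the axes are right-handed (so a half turn about y gives the same grasp; the last joint's range is limited). The gripper opens to 85 mm and grips with 20 to 120 N. Pads are 22 mm wide; open, the fingers measure 114 mm over their backs; the gripper's body (76 mm by 85 mm) begins 54 mm behind the grasp point. The pads swing forward as they close: fully open they stand 13 mm farther back than shut.
Start: joints at [-1.36, 0.521, -0.036, 1.599, 0.021, 1.021, -0.113], TCP at [0.173, 0.601, 0.231] pointing down, gripper open.
Joint ranges: [-2.91, 2.91], [-0.3, 2.13], [-1.5, 1.42], [0.17, 2.43], [-1.26, 4.41], [0.16, 1.93], [-2.52, 2.52]. Speed limits (rad/s): [1.89, 1.89, 2.39, 2.39, 3.01, 3.01, 3.01].

### API

Orientations are given as a 3x3 rotation matrix whose columns are the frame's x, y, z axes.
In Python, from station import robot gives the robot as it stands.
- The arm moves only by the tool carry_out, never from a script. Its argument "moves" is a list that holds one entry, the list of rows, each a list of 5 numbers: the opening, from 0 (shut) to 1 (fully open), then the shift along the tool's x, y, z in m, then the turn about the tool's y in rad. A call has 1 to 12 rows; each row shifts and turns the commanded pose from where the row before left it, along the tool's axes as they then stand; what a row does not reach is not made up. A row lasts 1/8 s, in which the tool goes at most 62.5 mm and 10.7 degrees, less where a joint would pass 70% of its speed; a pose out of reach is approached as far as the arm can. A call with a gripper value outside its range is refused whole. The fingers move at their own pace and stop on an object; the grip force is fixed at half the most. Time passes only in rows, so rows that do not move let the fingers close. It gives the time, the measured TCP pose, the force and the opening at its end, in the units of the state.
- robot.get_obs(): the state, without advancing time (a new reading comes with each control period).
- robot.snapshot(name): name is "side" or "top" or "wrist"; returns a dict with "color" (420x560x3 uint8, red, green, blue), "range_z" (420x560 float32, m along the optical axis (not along the pixel's ray), 0 where there is no reading), "fx", "fy", "cx", "cy" (pixels), "rvec" (rotation vector, rad) and "tvec" (3), from world to camera coordinates, as OpenCV has them; the wrist camera has in their place "T_tool_cam" (4x4, takes a point from camera to tool coordinates, whose origin is the TCP and whose axes are the tool frame's). Camera axes: x right, y down, z forward; pixel columns grow to the right and rows downward; lengths in m; the calibration is good to about 2 mm. A picture is of the moment at which its call begins: read the wrist's pose just before it.
- robot.close_job(): hands the job in, once; it reports no verdict.
The state is a dict: "t": time; "qpos": joint angles; "dq": joint speeds; "effort": joint torques, N m; "ee_pos": TCP position; "ee_rot": TCP orientation; "wrist_force": force on the tool from outside, world axes, zero at the start; "torque": the same for the moment, N m; "width": finger opening in m.
Only numpy, scipy, OpenCV 4.12 (cv2) and the standard library are available. Lean on these libraries where they do the work, as an engineer would, in place of code of your own. Each camera call takes 0.05 s, during which the arm holds its last target. There are 200 camera calls.

### The job

Put the gauge set away in its rack: draw the end stop back, stand all the orange cartons from the bench upright and square in the lane between the fixed wall and the stop, broad faces together like books, then push the stop snug so that no gaps are left from wall to stop. Stand the two metal setting cylinders upright in the bores of the wooden block, one in each, fully home. Leave the other things on the bench where they are, and leave everything released and at rest.

Things in the scene. Friction and masses are not known exactly. Their poses are not given: they have to be found in the camera images.
- rack: white storage rack fixed on the bench to the robot's left, turned up to 0.2 rad; 130 mm (its x) by 310 mm (its y); origin at the centre of its underside. Along its y, from the -y end: a wooden block (y -155 to -95 mm, 40 mm high) with two bores; the fixed white wall; the lane for the cartons; the sliding aluminium end stop. A carton stands in the lane with its own axes along the rack's, either way round
- wall_foot (a point): foot of the fixed wall's inner face, mid-width, on the lane floor (6 mm above the bench); axes as the rack's. The wall is 100 mm wide (x), 12 mm thick, its top 71 mm above the bench. The lane runs from here to +y, between two black side lips (inner faces at x = -37 and +37 mm, tops 16 mm above the bench)
- stop (a joint): sliding end stop: the clear gap between the fixed wall's inner face and the stop's face, 0 to 0.2 m, growing along the rack's +y. It stays where left (about 2.5 N friction) and starts at 0.03 to 0.065. The stop plate is 12 mm thick (y), 66 mm wide (x), its top 68 mm above the bench, with a 60 mm foot behind reaching 40 mm from its face
- stop_tab (a point): centre of the top end of the stop's black tab, by which it is pulled or pushed: 34 mm (x) by 12 mm (y), rising from 68 to 135 mm above the bench. The point is 135 mm above the bench and 6 mm on the +y side of the stop's face; axes as the rack's; moves with the stop
- carton0: orange gauge carton with a red band and white labels, rigid, 60 mm (its x) by 36 mm (its y) by 85 mm tall (its z), about 0.28 kg, bottom-heavy; all cartons are alike; origin at the centre of its underside; starts standing upright on the bench to the robot's right; may be absent (None from the start); some starts have 2, some 3, some 4 cartons
- carton1: orange gauge carton with a red band and white labels, rigid, 60 mm (its x) by 36 mm (its y) by 85 mm tall (its z), about 0.28 kg, bottom-heavy; all cartons are alike; origin at the centre of its underside; starts standing upright on the bench to the robot's right; may be absent (None from the start); some starts have 2, some 3, some 4 cartons
- carton2: orange gauge carton with a red band and white labels, rigid, 60 mm (its x) by 36 mm (its y) by 85 mm tall (its z), about 0.28 kg, bottom-heavy; all cartons are alike; origin at the centre of its underside; starts standing upright on the bench to the robot's right; may be absent (None from the start); some starts have 2, some 3, some 4 cartons
- carton3: orange gauge carton with a red band and white labels, rigid, 60 mm (its x) by 36 mm (its y) by 85 mm tall (its z), about 0.28 kg, bottom-heavy; all cartons are alike; origin at the centre of its underside; starts standing upright on the bench to the robot's right; may be absent (None from the start); some starts have 2, some 3, some 4 cartons
- master0: metal setting cylinder, dark foot and white band, bottom-heavy, diameter 36 mm, 90 mm tall, about 0.45 kg, foot edge chamfered 4 mm; origin at the centre of its underside, z along its axis; starts standing upright on the bench
- master1: metal setting cylinder, dark foot and white band, bottom-heavy, diameter 36 mm, 90 mm tall, about 0.45 kg, foot edge chamfered 4 mm; origin at the centre of its underside, z along its axis; starts standing upright on the bench
- bore0 (a point): centre of the mouth (top face of the wooden block, 40 mm above the bench) of a round blind bore, diameter 41 mm, 25 mm deep, in the end of the rack; rack frame (-36, -125, 40) mm; a cylinder fully home stands with its underside 25 mm below this point
- bore1 (a point): centre of the mouth (top face of the wooden block, 40 mm above the bench) of a round blind bore, diameter 41 mm, 25 mm deep, in the end of the rack; rack frame (+36, -125, 40) mm; a cylinder fully home stands with its underside 25 mm below this point
- ring_gauge: bystander, not part of the job: steel ring gauge, outer diameter 52 mm, 18 mm high, lying flat among the cartons
- ring_gauge2: bystander, not part of the job: brass ring gauge, outer diameter 44 mm, 16 mm high, lying flat among the cartons
- caliper: bystander, not part of the job: digital caliper lying flat, 190 mm long, 13 mm high
- cleaner: bystander, not part of the job: white bottle, diameter 48 mm, 130 mm tall, standing
- driver: bystander, not part of the job: red-handled screwdriver lying down
- dial: bystander, not part of the job: dial indicator lying on its back, diameter 58 mm, about 20 mm high
- loupe: bystander, not part of the job: black loupe, diameter 44 mm, 35 mm tall
Mind the look-alikes: they are no part of the job. Leave any purple look-alike of the carton1 alone.

How it is judged:
At the end, for the whole second after the job is handed in: Cartons upright (0.06 rad), square (0.08 rad), on the lane floor within 12 mm of its middle; the row tight from the wall (at most 5 mm slack in all), the stop within 4 mm of the last; both cylinders upright in the bores, one in each, within 4 mm of the bottom; all at rest (x of carton0 in the frame of rack between -0.012 and 0.012 m and z of carton0 in the frame of rack between 0.002 and 0.01 m and angle between each of carton0, carton1, carton2, carton3's own z axis and vertical below 0.06 rad and angle between the y axis of each of carton0, carton1, carton2, carton3 and the y axis of rack, either way round below 0.08 rad and linear speed of each of carton0, carton1, carton2, carton3, master0, master1 below 0.01 m/s and (y of carton0 in the frame of rack between -0.069 and -0.06 m or (y of carton0 in the frame of rack between -0.033 and -0.024 m and (y of carton1 in the frame of rack between -0.069 and -0.06 m or y of carton2 in the frame of rack between -0.069 and -0.06 m or y of carton3 in the frame of rack between -0.069 and -0.06 m)) or (y of carton0 in the frame of rack between 0.003 and 0.012 m and (y of carton1 in the frame of rack between -0.033 and -0.024 m or y of carton2 in the frame of rack between -0.033 and -0.024 m or y of carton3 in the frame of rack between -0.033 and -0.024 m)) or (y of carton0 in the frame of rack between 0.039 and 0.048 m and (y of carton1 in the frame of rack between 0.003 and 0.012 m or y of carton2 in the frame of rack between 0.003 and 0.012 m or y of carton3 in the frame of rack between 0.003 and 0.012 m))) and x of carton1 in the frame of rack between -0.012 and 0.012 m and z of carton1 in the frame of rack between 0.002 and 0.01 m and (y of carton1 in the frame of rack between -0.069 and -0.06 m or (y of carton1 in the frame of rack between -0.033 and -0.024 m and (y of carton0 in the frame of rack between -0.069 and -0.06 m or y of carton2 in the frame of rack between -0.069 and -0.06 m or y of carton3 in the frame of rack between -0.069 and -0.06 m)) or (y of carton1 in the frame of rack between 0.003 and 0.012 m and (y of carton0 in the frame of rack between -0.033 and -0.024 m or y of carton2 in the frame of rack between -0.033 and -0.024 m or y of carton3 in the frame of rack between -0.033 and -0.024 m)) or (y of carton1 in the frame of rack between 0.039 and 0.048 m and (y of carton0 in the frame of rack between 0.003 and 0.012 m or y of carton2 in the frame of rack between 0.003 and 0.012 m or y of carton3 in the frame of rack between 0.003 and 0.012 m))) and x of carton2 in the frame of rack between -0.012 and 0.012 m and z of carton2 in the frame of rack between 0.002 and 0.01 m and (y of carton2 in the frame of rack between -0.069 and -0.06 m or (y of carton2 in the frame of rack between -0.033 and -0.024 m and (y of carton0 in the frame of rack between -0.069 and -0.06 m or y of carton1 in the frame of rack between -0.069 and -0.06 m or y of carton3 in the frame of rack between -0.069 and -0.06 m)) or (y of carton2 in the frame of rack between 0.003 and 0.012 m and (y of carton0 in the frame of rack between -0.033 and -0.024 m or y of carton1 in the frame of rack between -0.033 and -0.024 m or y of carton3 in the frame of rack between -0.033 and -0.024 m)) or (y of carton2 in the frame of rack between 0.039 and 0.048 m and (y of carton0 in the frame of rack between 0.003 and 0.012 m or y of carton1 in the frame of rack between 0.003 and 0.012 m or y of carton3 in the frame of rack between 0.003 and 0.012 m))) and x of carton3 in the frame of rack between -0.012 and 0.012 m and z of carton3 in the frame of rack between 0.002 and 0.01 m and (y of carton3 in the frame of rack between -0.069 and -0.06 m or (y of carton3 in the frame of rack between -0.033 and -0.024 m and (y of carton0 in the frame of rack between -0.069 and -0.06 m or y of carton1 in the frame of rack between -0.069 and -0.06 m or y of carton2 in the frame of rack between -0.069 and -0.06 m)) or (y of carton3 in the frame of rack between 0.003 and 0.012 m and (y of carton0 in the frame of rack between -0.033 and -0.024 m or y of carton1 in the frame of rack between -0.033 and -0.024 m or y of carton2 in the frame of rack between -0.033 and -0.024 m)) or (y of carton3 in the frame of rack between 0.039 and 0.048 m and (y of carton0 in the frame of rack between 0.003 and 0.012 m or y of carton1 in the frame of rack between 0.003 and 0.012 m or y of carton2 in the frame of rack between 0.003 and 0.012 m))) and y of any of carton0, carton1, carton2, carton3 in the frame of stop_tab above -0.028 m and ((horizontal distance between master0 and bore0 below 0.006 m and z of master0 in the frame of bore0 below -0.021 m) or (horizontal distance between master0 and bore1 below 0.006 m and z of master0 in the frame of bore1 below -0.021 m)) and angle between each of master0, master1's own z axis and vertical below 0.08 rad and ((horizontal distance between master1 and bore0 below 0.006 m and z of master1 in the frame of bore0 below -0.021 m) or (horizontal distance between master1 and bore1 below 0.006 m and z of master1 in the frame of bore1 below -0.021 m)) and velocity of joint stop between -0.005 and 0.005 m/s); the robot touches nothing.
It fails at once if a bystander was shoved more than 6 cm (distance of any of ring_gauge, ring_gauge2, caliper, cleaner, driver, dial, loupe from where it was at the start of the episode above 0.06 m).
Of carton0, carton1, carton2, carton3 only 2 to 4 are there at a start; the rules pass over those that are not, and their reading is None.
At some moment in a run one of carton0, carton1, carton2, carton3, master0, master1 may be knocked a few centimetres aside while the robot is not near it.
Once in a run the grip may slacken for a moment while it holds something.
It also fails if it takes over 210 s, if anything falls off the work surface, if the arm or the gripper's body presses on something with over 40 N, if the wrist force passes 120 N, or if a joint passes its speed limit or range.

## Working session

There is one attempt and no reset: what is moved stays moved. The work goes in short steps, Python scripts to look and compute and a tool call to move; the robot and the scene stay as the last step left them, time stands still between calls to the robot, and variables do not carry over. Pictures are saved under pics/ and viewed, about 12 in all and at most 16, crops included, and the job is handed in when it is done.

Besides the shell and the picture viewer there is one more tool, called after "Emit:" as a command line: name --argument value ..., lists and objects as JSON in quotes. carry_out: Moves the arm, as the interface text tells. Its arguments: {"type":"object","properties":{"moves":{"type":"array","items":{"type":"array","items":{"type":"array","items":{"type":"number"}}}}},"required":["moves"]}

```bash
ls; mkdir -p pics; cat > h.py <<'E'
import numpy as np, cv2
from station import robot
def snap(n):
    o=robot.get_obs(); s=robot.snapshot(n)
    if n=="wrist":
        T=np.eye(4);T[:3,:3]=np.array(o["ee_rot"]).reshape(3,3);T[:3,3]=o["ee_pos"];s["Twc"]=T@np.array(s["T_tool_cam"])
    else:
        R=cv2.Rodrigues(np.array(s["rvec"],float))[0];T=np.eye(4);T[:3,:3]=R.T;T[:3,3]=-R.T@np.array(s["tvec"],float).ravel();s["Twc"]=T
    return s
def save(s,f): cv2.imwrite("pics/"+f,s["color"][:,:,::-1])
def cloud(s):
    z=s["range_z"];v,u=np.indices(z.shape)
    P=np.stack([(u-s["cx"])/s["fx"]*z,(v-s["cy"])/s["fy"]*z,z],-1)
    W=P@s["Twc"][:3,:3].T+s["Twc"][:3,3]; W[z==0]=np.nan; return W
def state():
    o=robot.get_obs();R=np.array(o["ee_rot"]).reshape(3,3)
    print("t",round(o["t"],2),"p",np.round(o["ee_pos"],4),"w",round(o["width"],4),"F",np.round(o["wrist_force"],1));print(np.round(R,3))
    return o
E
python3 - <<'E'
from h import *
o=state();print(o["qpos"])
for n in("top","side"):
    s=snap(n);save(s,n+"0.png");print(n,s["fx"],s["cx"],s["cy"],np.round(s["Twc"],3))
    np.savez(n+"0.npz",**s)
E
```

```text
pics
t 0.0 p [0.1731 0.6002 0.2307] w 0.0858 F [-0.1 -0.1 -0.1]
[[ 0.277 -0.    -0.961]
 [ 0.961 -0.001  0.277]
 [-0.001 -1.    -0.   ]]
[-1.3601898   0.52202229 -0.03634173  1.60001142  0.02120619  1.02111797
 -0.1127898 ]
top 421.16301966455023 282.69139665138084 209.70001609784998 [[-0.017 -0.987  0.157  0.324]
 [-1.     0.018  0.003 -0.017]
 [-0.006 -0.157 -0.988  1.593]
 [ 0.     0.     0.     1.   ]]
side 494.2076649495106 280.9203819522922 208.6528660044963 [[ 0.945 -0.215  0.248  0.165]
 [-0.328 -0.599  0.731 -1.053]
 [-0.009 -0.772 -0.636  1.044]
 [ 0.     0.     0.     1.   ]]
```

View images.

View pics/top0.png

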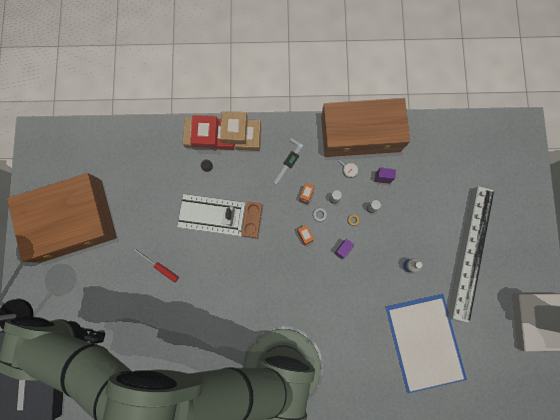

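View pics/side0.png

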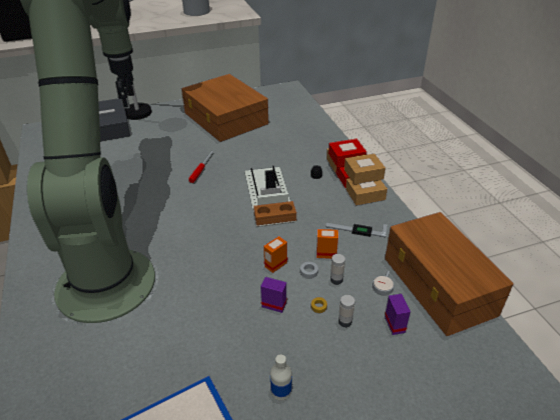

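Top view: the orange candidates are (306,193) and (305,235), both orange with a red band, so they are cartons. The purple boxes at (386,175) and (345,249) are look-alikes to avoid. The cylinders are at (336,196) and (374,206), with a dark foot and white band. The white bottle at (414,265) is the cleaner. The rack is at (220,215), with its tab at (231,214). Next I measure these.

```bash
cat > m.py <<'E'
from h import *
for n in("top","side"):
    s=dict(np.load(n+"0.npz"));W=cloud(s);hsv=cv2.cvtColor(s["color"],cv2.COLOR_RGB2HSV)
    h,S,V=[hsv[:,:,i].astype(int) for i in range(3)]
    # tall things
    tall=((W[...,2]>.075)&(W[...,2]<.15)&(W[...,0]>.3)&(W[...,0]<.85)&(W[...,1]>-.45)&(W[...,1]<.35)).astype(np.uint8)
    k,l,st,c=cv2.connectedComponentsWithStats(tall)
    for i in range(1,k):
        if st[i,4]<20: continue
        m=l==i; P=W[m]; zt=np.percentile(P[:,2],90); T=P[P[:,2]>zt-.008]
        r=cv2.minAreaRect((T[:,:2]*1000).astype(np.float32))
        print(n,"px",np.round(c[i]),"rgb",np.median(s["color"][m],0),"ztop",zt.round(3),"rect",np.round(r[0],0),np.round(r[1]),round(r[2],1),len(T))
    m=(h>5)&(h<18)&(S>90)&(W[...,2]>.03)&(W[...,2]<.05)&(W[...,1]>-.1)&(W[...,1]<.3)&(W[...,0]<.75)
    P=W[m];print("block?",len(P),np.round(P.mean(0),3),cv2.minAreaRect((P[:,:2]*1000).astype(np.float32)))
    m=(V>150)&(S<40)&(W[...,2]>-.005)&(W[...,2]<.03)&(W[...,1]>0.05)&(W[...,1]<.42)&(W[...,0]<.75)&(W[...,0]>.35)
    P=W[m];print("rackwhite",len(P),cv2.minAreaRect((P[:,:2]*1000).astype(np.float32)))
E
python3 m.py
python3 - <<'E'
from h import *
a=cv2.imread("pics/top0.png")[150:270,170:430];cv2.imwrite("pics/c1.png",cv2.resize(a,None,fx=3,fy=3,interpolation=cv2.INTER_CUBIC))
E
```

```text
top px [362. 139.] rgb [131.  92.  65.] ztop 0.134 rect [ 820. -311.] [ 66. 276.] 1.5 1099
top px [203. 140.] rgb [153.  59.  55.] ztop 0.102 rect [832. 281.] [93. 37.] 89.3 200
top px [233. 137.] rgb [151. 125.  91.] ztop 0.102 rect [838. 171.] [90. 24.] 89.5 133
top px [387. 173.] rgb [106.  65. 127.] ztop 0.089 rect [ 694. -396.] [61. 37.] 81.9 140
top px [307. 191.] rgb [175.  113.   71.5] ztop 0.088 rect [ 631. -101.] [35. 59.] 67.4 138
top px [336. 195.] rgb [167. 167. 164.] ztop 0.093 rect [ 616. -209.] [33. 32.] 88.5 72
top px [375. 204.] rgb [167.  166.  163.5] ztop 0.093 rect [ 578. -348.] [33. 31.] 81.2 70
top px [228. 213.] rgb [57.  57.5 55.5] ztop 0.137 rect [551. 183.] [11. 29.] 82.1 31
top px [305. 234.] rgb [176.  113.   73.5] ztop 0.089 rect [476. -92.] [60. 36.] 25.5 149
top px [345. 248.] rgb [116.  75. 137.] ztop 0.09 rect [ 423. -232.] [36. 59.] 51.3 146
block? 376 [0.536 0.1   0.039] ((527.6432495117188, 22.981544494628906), (234.8324737548828, 166.72669982910156), 88.56352996826172)
rackwhite 1529 ((564.544921875, 262.32781982421875), (245.85122680664062, 129.
[... 388 characters left out ...]
199
side px [274. 245.] rgb [179.  82.  23.] ztop 0.088 rect [473. -91.] [65. 39.] 26.8 212
side px [338. 260.] rgb [152. 154. 153.] ztop 0.091 rect [ 613. -208.] [40. 33.] 67.2 112
side px [273. 285.] rgb [ 91.  35. 122.] ztop 0.087 rect [ 418. -232.] [39. 61.] 50.3 281
side px [347. 302.] rgb [154.  154.5 153. ] ztop 0.092 rect [ 573. -348.] [35. 36.] 14.3 144
side px [398. 304.] rgb [ 90.  34. 121.] ztop 0.087 rect [ 691. -397.] [63. 37.] 81.8 303
block? 492 [0.531 0.091 0.038] ((520.9848022460938, 18.235824584960938), (251.8264617919922, 129.8910675048828), 80.8700942993164)
rackwhite 513 ((564.5724487304688, 281.60418701171875), (214.1790008544922, 132.8151397705078), 81.60688781738281)
```

View pics/c1.png

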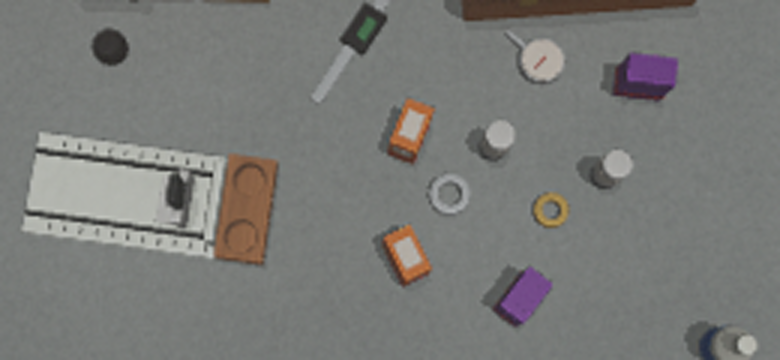

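```bash
cat >> h.py <<'E'
def plan(x,y,z,yawdeg):
    """turn first (about tool y = down), then shift in the turned tool axes"""
    o=state();R=np.array(o["ee_rot"]).reshape(3,3)
    yaw=np.degrees(np.arctan2(R[1,0],R[0,0]));d=(yaw-yawdeg+90)%180-90
    a=np.radians(d);Rn=R@cv2.Rodrigues(np.array([0,a,0]))[0]
    D=Rn.T@(np.array([x,y,z])-o["ee_pos"])
    print("yaw",yaw.round(2),"turn",a.round(4),"rows",np.ceil(abs(a)/.18),"shift",D.round(4),"rows",np.ceil(np.linalg.norm(D)/.06))
E
python3 -c "
from h import *
plan(.5,.17,.36,-8.8)"
```

```text
t 0.1 p [0.1732 0.6002 0.2308] w 0.0854 F [-0.3  0.6  0.3]
[[ 0.277 -0.    -0.961]
 [ 0.961 -0.001  0.277]
 [-0.001 -1.    -0.   ]]
yaw 73.91 turn 1.4435 rows 9.0 shift [ 0.3888 -0.1288 -0.3753] rows 10.0
```

Emit:
carry_out --moves '[[[1,0,0,0,0.16],[1,0,0,0,0.16],[1,0,0,0,0.16],[1,0,0,0,0.16],[1,0,0,0,0.16],[1,0,0,0,0.16],[1,0,0,0,0.16],[1,0,0,0,0.16],[1,0,-0.03,0,0.164],[1,0,-0.03,0,0],[1,0,-0.03,0,0],[1,0,-0.04,0,0]]]'

```text
t: 1.6
ee_pos: [0.173, 0.6001, 0.3616]
ee_rot: [[0.988, -0.0, 0.153], [-0.153, -0.002, 0.988], [-0.0, -1.0, -0.002]]
wrist_force: [-0.6, -0.6, 0.1]
width: 0.0856
```

Emit:
carry_out --moves '[[[1,0.039,0,-0.038,0],[1,0.039,0,-0.038,0],[1,0.039,0,-0.038,0],[1,0.039,0,-0.038,0],[1,0.039,0,-0.038,0],[1,0.039,0,-0.038,0],[1,0.039,0,-0.038,0],[1,0.039,0,-0.038,0],[1,0.039,0,-0.038,0],[1,0.038,0,-0.034,0],[1,0,0,0,0],[1,0,0,0,0]]]'

```text
t: 3.1
ee_pos: [0.4997, 0.1695, 0.361]
ee_rot: [[0.988, -0.001, 0.154], [-0.154, -0.0, 0.988], [-0.001, -1.0, -0.0]]
wrist_force: [0.6, 0.3, 0.6]
width: 0.0856
```

```bash
python3 - <<'E'
from h import *
state();s=snap("wrist");save(s,"w1.png");np.savez("w1.npz",**s);print(s["fx"],np.round(s["T_tool_cam"],3))
E
```

```text
t 3.1 p [0.4997 0.1695 0.361 ] w 0.0856 F [0.6 0.3 0.6]
[[ 0.988 -0.001  0.154]
 [-0.154 -0.     0.988]
 [-0.001 -1.    -0.   ]]
294.13091028508427 [[ 1.     0.001 -0.001  0.   ]
 [ 0.001 -0.313  0.95  -0.143]
 [ 0.    -0.95  -0.313  0.08 ]
 [ 0.     0.     0.     1.   ]]
```

View pics/w1.png

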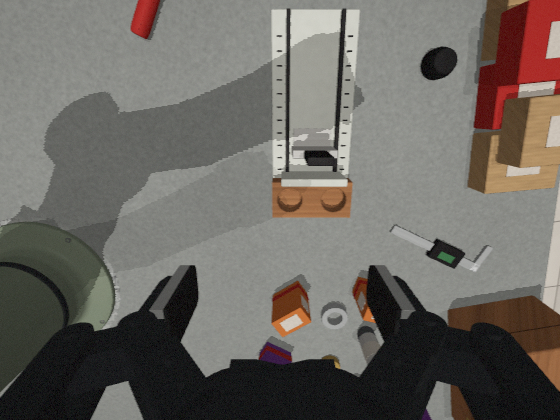

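The wrist view shows the rack lane (310,100), the tab at (320,158), the block at (312,198) with bores at (290,197) and (333,198). I'll measure the rack pose by casting onto its known planes.

```bash
cat > rk.py <<'E'
from h import *
def cast(s,uv,z):
    uv=np.atleast_2d(uv).astype(float);d=np.c_[(uv[:,0]-s["cx"])/s["fx"],(uv[:,1]-s["cy"])/s["fy"],np.ones(len(uv))]@s["Twc"][:3,:3].T
    o=s["Twc"][:3,3];return o+d*((z-o[2])/d[:,2])[:,None]
if __name__=="__main__":
    for f in("w1","top0","side0"):
        s=dict(np.load(f+".npz"));W=cloud(s);hsv=cv2.cvtColor(s["color"],cv2.COLOR_RGB2HSV)
        h,S,V=[hsv[:,:,i].astype(int) for i in range(3)]
        reg=(W[...,0]>.42)&(W[...,0]<.65)&(W[...,1]>0.03)&(W[...,1]<.45)
        m=reg&(h>3)&(h<20)&(S>70)&(W[...,2]>.033)&(W[...,2]<.047)&(W[...,1]<.2)
        m=cv2.morphologyEx(m.astype(np.uint8),cv2.MORPH_CLOSE,np.ones((5,5)))>0
        v,u=np.nonzero(m);P=cast(s,np.c_[u,v],.04);print(f,"block",len(P),cv2.minAreaRect((P[:,:2]*1000).astype(np.float32)))
        m=reg&(W[...,2]>.062)&(W[...,2]<.076)&(W[...,1]<.2);v,u=np.nonzero(m);P=cast(s,np.c_[u,v],.071)
        if len(P)>5:print(" wall+stop top",len(P),cv2.minAreaRect((P[:,:2]*1000).astype(np.float32)))
        m=reg&(W[...,2]>.126)&(W[...,2]<.145);v,u=np.nonzero(m);P=cast(s,np.c_[u,v],.135);print(" tab",len(P),P[:,:2].mean(0).round(4),cv2.minAreaRect((P[:,:2]*1000).astype(np.float32)))
        # whole rack long direction from base outline
        m=reg&(W[...,2]>.003)&(W[...,2]<.03)&((V>120)&(S<40)|(V<60));v,u=np.nonzero(m);P=cast(s,np.c_[u,v],.01);print(" base",len(P),cv2.minAreaRect((P[:,:2]*1000).astype(np.float32)))
E
python3 rk.py
```

```text
w1 block 1651 ((538.0497436523438, 107.46955108642578), (61.47593307495117, 129.10952758789062), 81.21884155273438)
 wall+stop top 762 ((546.4182739257812, 163.68667602539062), (53.61372375488281, 97.92750549316406), 81.22081756591797)
 tab 274 [0.5494 0.185 ] ((549.3141479492188, 184.93643188476562), (11.234313011169434, 34.10273742675781), 81.21260070800781)
 base 12173 ((536.436767578125, 228.58578491210938), (217.12228393554688, 361.76690673828125), 0.2694140672683716)
top0 block 378 ((538.6571655273438, 105.79357147216797), (60.082275390625, 129.9642333984375), 81.06404876708984)
 wall+stop top 116 ((549.03759765625, 161.42593383789062), (54.160072326660156, 97.36128997802734), 80.49388885498047)
 tab 34 [0.5514 0.1829] ((551.2982177734375, 182.80589294433594), (12.161592483520508, 29.98185920715332), 80.86819458007812)
 base 1868 ((534.7032470703125, 238.8501739501953), (418.208984375, 228.43301391601562), 89.8421859741211)
side0 block 483 ((534.4434814453125, 103.00872039794922), (71.09925842285156, 130.53277587890625), 81.12779998779297)
 wall+stop top 208 ((542.6589965820312, 155.9453887939453), (68.21165466308594, 99.43085479736328), 80.82003021240234)
 tab 43 [0.5455 0.1787] ((545.7898559570312, 178.85952758789062), (27.046762466430664, 28.8195743560791), 72.28948974609375)
 base 546 ((554.1805419921875, 229.30587768554688), (318.6070861816406, 130.11415100097656), 81.12738037109375)
```

```bash
cat >> h.py <<'E'
YAW=-8.8;c,sn=np.cos(np.radians(YAW)),np.sin(np.radians(YAW))
RO=np.array([.5383,.1068])+.125*np.array([-sn,c])
def r2w(x,y): return RO+x*np.array([c,sn])+y*np.array([-sn,c])
def w2r(p): d=np.array(p)[...,:2]-RO; return np.stack([d@np.array([c,sn]),d@np.array([-sn,c])],-1)
E
python3 -c "
from h import *
plan(.5494,.185,.098,YAW);print(RO)"
```

```text
t 3.15 p [0.4994 0.17   0.3611] w 0.0855 F [-1.3  1.2 -0.1]
[[ 0.988 -0.001  0.152]
 [-0.152  0.     0.988]
 [-0.001 -1.    -0.   ]]
yaw -8.77 turn 0.0005 rows 1.0 shift [0.0472 0.263  0.0224] rows 5.0
[0.55742323 0.23032855]
```

Emit:
carry_out --moves '[[[1,0.024,0,0.011,0],[1,0.023,0,0.011,0],[1,0,0.06,0,0],[1,0,0.06,0,0],[1,0,0.06,0,0],[1,0,0.05,0,0],[1,0,0.033,0,0],[0.3,0,0,0,0],[0,0,0,0,0],[0,0,0,0,0],[0,0,0,0,0],[0,0,0,0,0]]]'

```text
t: 4.65
ee_pos: [0.5508, 0.1844, 0.1001]
ee_rot: [[0.988, 0.003, 0.153], [-0.153, 0.002, 0.988], [0.002, -1.0, 0.002]]
wrist_force: [-0.2, -0.0, 8.9]
width: 0.0333
```

Emit:
carry_out --moves '[[[0,0,0,0.01,0],[0,0,0,0.02,0],[0,0,0,0.025,0],[0,0,0,0.025,0],[0,0,0,0.025,0],[0,0,0,0.02,0],[0,0,0,0.01,0],[0,0,0,0,0],[0,0,0,0,0]]]'

```text
t: 5.78
ee_pos: [0.5717, 0.3181, 0.1002]
ee_rot: [[0.988, 0.003, 0.153], [-0.153, 0.002, 0.988], [0.003, -1.0, 0.002]]
wrist_force: [4.3, 1.9, 6.4]
width: 0.0327
```

Emit:
carry_out --moves '[[[0.5,0,0,0,0],[1,0,0,0,0],[1,0,0,0,0],[1,0,-0.05,0,0],[1,0,-0.05,0,0],[1,0,-0.03,0,0],[1,0,0,0,0]]]'

```text
t: 6.65
ee_pos: [0.5712, 0.3175, 0.2306]
ee_rot: [[0.988, 0.003, 0.154], [-0.154, 0.002, 0.988], [0.002, -1.0, 0.002]]
wrist_force: [-0.1, 0.0, -1.0]
width: 0.0851
```

```bash
cat > find.py <<'E'
from h import *
from rk import cast
def find(s):
    W=cloud(s);out={}
    hsv=cv2.cvtColor(s["color"],cv2.COLOR_RGB2HSV)
    m=((W[...,2]>.08)&(W[...,2]<.118)&(W[...,0]>.3)&(W[...,0]<.75)&(W[...,1]>-.45)&(W[...,1]<.33)).astype(np.uint8)
    k,l,st,c=cv2.connectedComponentsWithStats(m)
    for i in range(1,k):
        if st[i,4]<25: continue
        q=l==i;zt=np.percentile(W[q][:,2],80);q&=W[...,2]>zt-.006
        v,u=np.nonzero(q);P=cast(s,np.c_[u,v],zt)
        r=cv2.minAreaRect((P[:,:2]*1000).astype(np.float32));a=r[2] if r[1][0]>r[1][1] else r[2]-90
        col=np.median(hsv[q],0);print("px",c[i].round(),"hsv",col,"z",zt.round(3),"mean",P[:,:2].mean(0).round(4),"ctr",np.round(r[0]),"size",np.round(r[1]),"long axis deg",round(a,1))
if __name__=="__main__":
    import sys
    for n in sys.argv[1:]:
        s=snap(n);print(n);find(s)
E
python3 find.py top side; python3 -c "
from h import *
plan(.475,-.092,.20,26)"
```

```text
top
px [387. 173.] hsv [140. 123. 133.] z 0.088 mean [ 0.6943 -0.3958] ctr [ 694. -396.] size [59. 36.] long axis deg 83.1
px [307. 191.] hsv [ 12.  138.5 181. ] z 0.087 mean [ 0.6295 -0.1009] ctr [ 630. -101.] size [35. 59.] long axis deg -22.9
px [336. 194.] hsv [ 30.   4. 174.] z 0.093 mean [ 0.6156 -0.2074] ctr [ 615. -208.] size [33. 33.] long axis deg -2.0
px [375. 204.] hsv [ 30.   5. 173.] z 0.093 mean [ 0.577  -0.3474] ctr [ 576. -347.] size [33. 33.] long axis deg -1.0
px [305. 234.] hsv [ 12. 141. 182.] z 0.088 mean [ 0.4746 -0.0916] ctr [475. -92.] size [59. 35.] long axis deg 25.2
px [345. 248.] hsv [140. 113. 142.] z 0.088 mean [ 0.4228 -0.2316] ctr [ 422. -231.] size [36. 60.] long axis deg -38.8
side
px [263. 157.] hsv [114.   45.5  15. ] z 0.11 mean [0.5672 0.3146] ctr [567. 314.] size [23. 32.] long axis deg -7.1
px [327. 234.] hsv [ 13. 175. 185.] z 0.087 mean [ 0.6252 -0.1029] ctr [ 626. -103.] size [38. 59.] long axis deg -19.7
px [274. 244.] hsv [ 13. 179. 185.] z 0.086 mean [ 0.4699 -0.0941] ctr [470. -94.] size [63. 39.] long axis deg 24.4
px [338. 259.] hsv [ 45.   3. 162.] z 0.091 mean [ 0.6108 -0.2091] ctr [ 611. -211.] size [38. 32.] long axis deg 66.3
px [273. 284.] hsv [139. 181. 126.] z 0.086 mean [ 0.418  -0.2343] ctr [ 418. -235.] size [42. 61.] long axis deg -38.2
px [347. 301.] hsv [ 45.   3. 160.] z 0.091 mean [ 0.5726 -0.3496] ctr [ 573. -350.] size [35. 35.] long axis deg 70.4
px [398. 304.] hsv [139. 182. 125.] z 0.086 mean [ 0.6895 -0.3983] ctr [ 689. -398.] size [63. 36.] long axis deg 82.0
t 6.75 p [0.5701 0.3172 0.2278] w 0.0855 F [-0.2 -0.5 -0.9]
[[ 0.988 -0.001  0.153]
 [-0.153 -0.     0.988]
 [-0.001 -1.    -0.   ]]
yaw -8.81 turn -0.6076 rows 4.0 shift [-0.2649  0.0279 -0.3261] rows 8.0
```

The candidates for the carton are orange (306,193), orange (305,235), purple (386,175) and purple (345,249). The close crop c1 confirms that exactly the two orange ones are cartons. I'll take the near orange one first.

Emit:
carry_out --moves '[[[1,0,0,0,-0.152],[1,0,0,0,-0.152],[1,0,0,0,-0.152],[1,0,0,0,-0.152],[1,-0.034,0.0035,-0.041,0],[1,-0.034,0.0035,-0.041,0],[1,-0.034,0.0035,-0.041,0],[1,-0.034,0.0035,-0.041,0],[1,-0.034,0.0035,-0.041,0],[1,-0.034,0.0035,-0.041,0],[1,-0.034,0.0035,-0.041,0],[1,-0.027,0.0035,-0.039,0]]]'

```text
t: 8.25
ee_pos: [0.4739, -0.0936, 0.1994]
ee_rot: [[0.899, -0.002, -0.438], [0.438, -0.0, 0.899], [-0.002, -1.0, 0.001]]
wrist_force: [0.8, -0.2, 0.8]
width: 0.0851
```

```bash
python3 find.py top | grep 'hsv \[ 1'; python3 -c "
from h import *
plan(.474,-.092,.042,25)"
```

```text
px [308. 188.] hsv [ 12.  140.5 175. ] z 0.087 mean [ 0.643  -0.1068] ctr [ 642. -106.] size [35. 35.] long axis deg -24.1
t 8.3 p [ 0.4726 -0.0993  0.1993] w 0.0856 F [-2.9 -9.  -0.8]
[[ 0.901 -0.002 -0.434]
 [ 0.434 -0.002  0.901]
 [-0.003 -1.    -0.001]]
yaw 25.69 turn 0.012 rows 1.0 shift [0.0048 0.1573 0.0063] rows 3.0
```

Emit:
carry_out --moves '[[[1,0,0,0,0],[1,0,0.05,0,0.012],[1,0,0.05,0,0],[1,0,0.04,0,0],[1,0,0.018,0,0],[1,0,0,0,0]]]'

```text
t: 9.05
ee_pos: [0.4743, -0.0909, 0.0409]
ee_rot: [[0.903, -0.003, -0.429], [0.429, 0.0, 0.903], [-0.003, -1.0, 0.002]]
wrist_force: [-0.2, 0.2, -0.4]
width: 0.0856
```

Emit:
carry_out --moves '[[[0.5,0,0,0,0],[0,0,0,0,0],[0,0,0,0,0],[0,0,0,0,0],[0,0,0,0,0]]]'

```text
t: 9.68
ee_pos: [0.4757, -0.0917, 0.0432]
ee_rot: [[0.904, 0.001, -0.428], [0.428, 0.0, 0.904], [0.001, -1.0, -0.0]]
wrist_force: [-1.7, 0.9, 9.1]
width: 0.0594
```

Emit:
carry_out --moves '[[[0,0,-0.02,0,0],[0,0,-0.04,0,0],[0,0,-0.05,0,0],[0,0,-0.04,0,0],[0,0,0,0,0]]]'

```text
t: 10.3
ee_pos: [0.4765, -0.0919, 0.195]
ee_rot: [[0.904, 0.005, -0.428], [0.428, 0.0, 0.904], [0.005, -1.0, -0.002]]
wrist_force: [-0.3, 0.5, -1.8]
width: 0.0592
```

```bash
python3 -c "
from h import *
p=r2w(0,-.053);print(p);plan(p[0],p[1],.193,YAW)"
```

```text
[0.54931498 0.17795244]
t 10.3 p [ 0.4765 -0.0919  0.195 ] w 0.0592 F [-0.3  0.5 -1.8]
[[ 0.904  0.005 -0.428]
 [ 0.428  0.     0.904]
 [ 0.005 -1.    -0.002]]
yaw 25.34 turn 0.5959 rows 4.0 shift [0.0306 0.0025 0.2778] rows 5.0
```

Emit:
carry_out --moves '[[[0,0,0,0,0.149],[0,0,0,0,0.149],[0,0,0,0,0.149],[0,0,0,0,0.149],[0,0.003,0,0.025,0],[0,0.005,0,0.05,0],[0,0.006,0,0.055,0],[0,0.006,0,0.055,0],[0,0.006,0,0.05,0],[0,0.005,0,0.043,0],[0,0,0,0,0],[0,0,0,0,0]]]'

```text
t: 11.8
ee_pos: [0.548, 0.1773, 0.1915]
ee_rot: [[0.988, -0.001, 0.154], [-0.154, -0.001, 0.988], [-0.001, -1.0, -0.001]]
wrist_force: [0.1, -1.0, -2.5]
width: 0.0593
```

```bash
python3 - <<'E'
from h import *
from find import find
p=r2w(0,-.053);plan(p[0],p[1],.049,YAW)
a=snap("wrist");save(a,"w2.png");np.savez("w2.npz",**a);find(snap("top"))
E
```

```text
t 11.8 p [0.548  0.1773 0.1915] w 0.0593 F [ 0.1 -1.  -2.5]
[[ 0.988 -0.001  0.154]
 [-0.154 -0.001  0.988]
 [-0.001 -1.    -0.001]]
yaw -8.84 turn -0.0007 rows 1.0 shift [0.0013 0.1425 0.001 ] rows 3.0
px [387. 173.] hsv [140. 122. 132.] z 0.088 mean [ 0.6946 -0.3958] ctr [ 694. -396.] size [60. 37.] long axis deg 80.5
px [307. 191.] hsv [ 12.  141.5 180. ] z 0.088 mean [ 0.6289 -0.0999] ctr [ 630. -101.] size [35. 60.] long axis deg -22.7
px [336. 195.] hsv [ 30.   4. 173.] z 0.093 mean [ 0.6154 -0.2063] ctr [ 616. -207.] size [33. 31.] long axis deg 42.9
px [375. 204.] hsv [ 23.   4. 172.] z 0.093 mean [ 0.5767 -0.347 ] ctr [ 576. -347.] size [32. 33.] long axis deg -2.8
px [345. 248.] hsv [140. 114. 141.] z 0.088 mean [ 0.4225 -0.2316] ctr [ 422. -232.] size [36. 59.] long axis deg -40.0
```

View pics/w2.png

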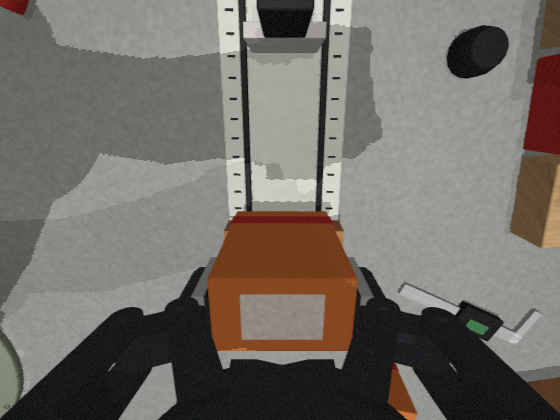

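The wrist view shows the carton square in the grip at (283,280) and centred on the lane (lips at 247 and 320, row 160). Lowering it now.

Emit:
carry_out --moves '[[[0,0.001,0.03,0,0],[0,0,0.045,0,0],[0,0,0.04,0,0],[0,0,0.016,0,0],[0,0,0.005,0,0],[0,0,0.004,0,0],[0,0,0,0,0],[0,0,0,0,0]]]'

```text
t: 12.9
ee_pos: [0.5499, 0.178, 0.053]
ee_rot: [[0.988, 0.001, 0.153], [-0.153, 0.0, 0.988], [0.001, -1.0, 0.001]]
wrist_force: [-0.4, 0.5, -2.4]
width: 0.0595
```

Emit:
carry_out --moves '[[[0,0,0.002,0,0],[0,0,0.001,-0.003,0],[0,0,0,-0.003,0],[0,0,0,-0.002,0],[0,0,0,0,0]]]'

```text
t: 13.52
ee_pos: [0.5483, 0.1694, 0.0494]
ee_rot: [[0.988, 0.0, 0.154], [-0.154, -0.0, 0.988], [0.0, -1.0, -0.0]]
wrist_force: [-0.6, -2.0, -0.1]
width: 0.0596
```

Emit:
carry_out --moves '[[[0,0,0,-0.002,0],[0,0,0,0,0]]]'

```text
t: 13.78
ee_pos: [0.5481, 0.1678, 0.0494]
ee_rot: [[0.988, 0.0, 0.154], [-0.154, -0.0, 0.988], [0.0, -1.0, 0.0]]
wrist_force: [0.9, -0.1, -0.1]
width: 0.0592
```

Emit:
carry_out --moves '[[[0,0,0,-0.002,0],[0,0,0,0,0]]]'

```text
t: 14.02
ee_pos: [0.5477, 0.1659, 0.0493]
ee_rot: [[0.988, 0.0, 0.154], [-0.154, 0.0, 0.988], [0.0, -1.0, 0.0]]
wrist_force: [-0.4, 0.1, -0.3]
width: 0.0594
```

Emit:
carry_out --moves '[[[0,0,0,-0.002,0],[0,0,0,-0.001,0],[0,0,0,0,0]]]'

```text
t: 14.4
ee_pos: [0.5477, 0.1657, 0.0494]
ee_rot: [[0.989, 0.001, 0.151], [-0.151, 0.003, 0.989], [0.001, -1.0, 0.003]]
wrist_force: [3.9, 14.8, -3.7]
width: 0.0595
```

Emit:
carry_out --moves '[[[0,0,0,-0.002,0],[0,0,0,0,0]]]'

```text
t: 14.65
ee_pos: [0.5476, 0.1656, 0.0495]
ee_rot: [[0.989, 0.002, 0.15], [-0.15, 0.005, 0.989], [0.001, -1.0, 0.005]]
wrist_force: [5.6, 24.8, -6.1]
width: 0.059
```

Emit:
carry_out --moves '[[[0,0,0,0.003,0],[0,0,0,0.001,0],[0.8,0,0,0,0],[1,0,0,0,0],[1,0,0,0,0],[1,0,-0.03,0,0],[1,0,-0.06,0,0],[1,0,-0.06,0,0],[1,0,0,0,0],[1,0,0,0,0]]]'

```text
t: 15.9
ee_pos: [0.5472, 0.165, 0.199]
ee_rot: [[0.988, -0.0, 0.153], [-0.153, 0.0, 0.988], [-0.0, -1.0, 0.0]]
wrist_force: [0.2, 0.9, -0.7]
width: 0.0854
```

```bash
python3 find.py top; python3 -c "
from h import *
plan(.6285,-.1,.20,-22.8)"
```

```text
top
px [387. 173.] hsv [140. 123. 132.] z 0.088 mean [ 0.6947 -0.3955] ctr [ 694. -396.] size [59. 36.] long axis deg 81.6
px [307. 191.] hsv [ 12. 133. 180.] z 0.088 mean [ 0.6297 -0.1002] ctr [ 630. -101.] size [35. 59.] long axis deg -22.7
px [336. 194.] hsv [ 30.   4. 172.] z 0.093 mean [ 0.6149 -0.2058] ctr [ 615. -208.] size [33. 33.] long axis deg -1.0
px [375. 204.] hsv [ 30.    4.5 172.5] z 0.093 mean [ 0.5759 -0.3466] ctr [ 576. -347.] size [33. 33.] long axis deg -1.0
px [237. 215.] hsv [ 12. 166. 158.] z 0.093 mean [0.5445 0.1532] ctr [544. 154.] size [14. 58.] long axis deg -12.9
px [345. 248.] hsv [140. 114. 141.] z 0.088 mean [ 0.4214 -0.2313] ctr [ 422. -232.] size [35. 60.] long axis deg -38.8
t 15.95 p [0.547  0.1649 0.1984] w 0.0857 F [ 0.5  0.6 -0.1]
[[ 0.988 -0.001  0.153]
 [-0.153 -0.     0.988]
 [-0.001 -1.    -0.001]]
yaw -8.82 turn 0.244 rows 2.0 shift [ 0.1778 -0.0016 -0.2126] rows 5.0
```

Emit:
carry_out --moves '[[[1,0,0,0,0.122],[1,0,0,0,0.122],[1,0.018,0,-0.0216,0],[1,0.036,0,-0.043,0],[1,0.036,0,-0.043,0],[1,0.036,0,-0.043,0],[1,0.034,0,-0.04,0],[1,0.018,0,-0.022,0],[1,0,0,0,0],[1,0,0,0,0]]]'

```text
t: 17.2
ee_pos: [0.6287, -0.0993, 0.1981]
ee_rot: [[0.922, -0.002, 0.387], [-0.387, 0.0, 0.922], [-0.002, -1.0, -0.0]]
wrist_force: [0.2, 0.5, 0.1]
width: 0.0854
```

```bash
python3 find.py top | grep 'hsv \[ 1';python3 find.py side| grep 'hsv \[ 1'; python3 -c "
from h import *
plan(.6285,-.1,.042,-22.8)"
```

```text
px [234. 215.] hsv [ 12. 133. 179.] z 0.094 mean [0.5472 0.1655] ctr [547. 165.] size [35. 58.] long axis deg -9.2
px [271. 186.] hsv [ 12.  157.5 191. ] z 0.092 mean [0.5426 0.163 ] ctr [543. 163.] size [41. 60.] long axis deg -7.9
px [327. 234.] hsv [ 13. 175. 168.] z 0.086 mean [ 0.6258 -0.103 ] ctr [ 625. -105.] size [43. 58.] long axis deg -22.4
t 17.3 p [ 0.629  -0.0988  0.1987] w 0.0852 F [-0.   0.8 -0.1]
[[ 0.922 -0.001  0.386]
 [-0.386  0.     0.922]
 [-0.001 -1.     0.   ]]
yaw -22.73 turn 0.0013 rows 1.0 shift [ 0.0002  0.1567 -0.0013] rows 3.0
```

Emit:
carry_out --moves '[[[1,0,0.05,-0.001,0],[1,0,0.05,0,0],[1,0,0.04,0,0],[1,0,0.016,0,0],[1,0,0,0,0],[0.5,0,0,0,0],[0,0,0,0,0],[0,0,0,0,0],[0,0,0,0,0],[0,0,0,0,0]]]'

```text
t: 18.55
ee_pos: [0.6297, -0.101, 0.0451]
ee_rot: [[0.922, 0.002, 0.388], [-0.388, 0.0, 0.922], [0.002, -1.0, 0.001]]
wrist_force: [-0.9, -0.6, 7.9]
width: 0.0592
```

Emit:
carry_out --moves '[[[0,0,-0.02,0,0],[0,0,-0.04,0,0],[0,0,-0.05,0,0],[0,0,-0.04,0,0],[0,0,0,0,0],[0,0,0,0,0]]]'

```text
t: 19.3
ee_pos: [0.6285, -0.1006, 0.1935]
ee_rot: [[0.922, -0.0, 0.388], [-0.388, 0.0, 0.922], [-0.0, -1.0, 0.0]]
wrist_force: [0.2, -0.3, -3.9]
width: 0.0595
```

```bash
python3 -c "
from h import *
p=r2w(0.001,-.015);print(p);plan(p[0],p[1],.195,YAW)"
```

```text
[0.55611667 0.21535214]
t 19.3 p [ 0.6285 -0.1006  0.1935] w 0.0595 F [ 0.2 -0.3 -3.9]
[[ 0.922 -0.     0.388]
 [-0.388  0.     0.922]
 [-0.    -1.     0.   ]]
yaw -22.8 turn -0.2444 rows 2.0 shift [-0.1199 -0.0014  0.3012] rows 6.0
```

Emit:
carry_out --moves '[[[0,0,0,0,-0.122],[0,0,0,0,-0.122],[0,-0.01,0,0.025,0],[0,-0.02,0,0.05,0],[0,-0.022,0,0.056,0],[0,-0.022,0,0.056,0],[0,-0.022,0,0.056,0],[0,-0.015,0,0.038,0],[0,-0.009,0,0.02,0],[0,0,0,0,0],[0,0,0,0,0]]]'

```text
t: 20.68
ee_pos: [0.5567, 0.2134, 0.1931]
ee_rot: [[0.988, -0.0, 0.155], [-0.155, -0.001, 0.988], [-0.0, -1.0, -0.001]]
wrist_force: [-0.3, -0.1, -2.5]
width: 0.0594
```

Emit:
carry_out --moves '[[[0,0,0.03,0,0],[0,0,0.045,0,0],[0,0,0.04,0,0],[0,0,0.016,0,0],[0,0,0.005,0,0],[0,0,0.004,0,0],[0,0,0,0,0],[0,0,0,0,0]]]'

```text
t: 21.68
ee_pos: [0.5567, 0.2152, 0.054]
ee_rot: [[0.988, 0.001, 0.153], [-0.153, 0.001, 0.988], [0.001, -1.0, 0.001]]
wrist_force: [0.9, -0.1, -2.1]
width: 0.059
```

Emit:
carry_out --moves '[[[0,0,0.003,0,0],[0,0,0,-0.003,0],[0,0,0,-0.003,0],[0,0,0,-0.002,0],[0,0,0,-0.002,0],[0,0,0,0,0]]]'

```text
t: 22.42
ee_pos: [0.5558, 0.2059, 0.0511]
ee_rot: [[0.988, 0.002, 0.153], [-0.153, 0.002, 0.988], [0.002, -1.0, 0.002]]
wrist_force: [0.2, 4.1, 5.9]
width: 0.0592
```

Emit:
carry_out --moves '[[[0,0,0,-0.002,0],[0,0,0,-0.001,0],[0,0,0,0,0]]]'

```text
t: 22.8
ee_pos: [0.5554, 0.2031, 0.0511]
ee_rot: [[0.988, 0.002, 0.153], [-0.153, 0.002, 0.988], [0.002, -1.0, 0.002]]
wrist_force: [1.4, 3.4, 5.3]
width: 0.0594
```

Emit:
carry_out --moves '[[[0,0,0,-0.002,0],[0,0,0,-0.001,0],[0,0,0,0,0]]]'

```text
t: 23.18
ee_pos: [0.555, 0.2006, 0.0511]
ee_rot: [[0.988, 0.002, 0.153], [-0.153, 0.002, 0.988], [0.002, -1.0, 0.002]]
wrist_force: [1.1, 6.9, 4.5]
width: 0.0594
```

```bash
python3 -c "
from h import *
o=state();print(w2r(o['ee_pos']))"
```

```text
t 23.18 p [0.555  0.2006 0.0511] w 0.0594 F [1.1 6.9 4.5]
[[ 0.988  0.002  0.153]
 [-0.153  0.002  0.988]
 [ 0.002 -1.     0.002]]
[ 0.00212574 -0.02975278]
```

Emit:
carry_out --moves '[[[0,0,0,-0.002,0],[0,0,0,0,0]]]'

```text
t: 23.42
ee_pos: [0.5549, 0.2006, 0.0512]
ee_rot: [[0.988, 0.003, 0.151], [-0.151, 0.004, 0.988], [0.002, -1.0, 0.005]]
wrist_force: [3.8, 16.6, 1.4]
width: 0.0594
```

Contact. Release, rise, then go to the tab. It was left at rack (about 0, +85 mm).

Emit:
carry_out --moves '[[[0,0,0,0.002,0],[0.8,0,0,0,0],[1,0,0,0,0],[1,0,0,0,0],[1,0,-0.03,0,0],[1,0,-0.06,0,0],[1,0,-0.06,0,0],[1,0,0,0.06,0],[1,0,0,0.05,0],[1,0,0,0,0]]]'

```text
t: 24.68
ee_pos: [0.57, 0.3119, 0.1995]
ee_rot: [[0.989, -0.001, 0.148], [-0.148, 0.001, 0.989], [-0.001, -1.0, 0.0]]
wrist_force: [-1.1, -0.9, -0.6]
width: 0.0854
```

```bash
python3 find.py top; python3 -c "
from h import *
plan(.571,.3175,.1,YAW)"
```

```text
top
px [387. 173.] hsv [140. 122. 133.] z 0.088 mean [ 0.694  -0.3952] ctr [ 694. -396.] size [59. 36.] long axis deg 83.6
px [336. 194.] hsv [ 30.   4. 174.] z 0.093 mean [ 0.6158 -0.2075] ctr [ 616. -207.] size [33. 31.] long axis deg 42.8
px [375. 204.] hsv [ 24.   5. 174.] z 0.093 mean [ 0.5767 -0.3469] ctr [ 576. -348.] size [31. 34.] long axis deg -72.5
px [192. 209.] hsv [41.5 18.  44.5] z 0.11 mean [0.5706 0.3125] ctr [570. 312.] size [ 8. 32.] long axis deg -25.7
px [229. 214.] hsv [ 13. 130. 182.] z 0.094 mean [0.5517 0.1815] ctr [551. 183.] size [72. 60.] long axis deg 78.7
px [345. 248.] hsv [140. 113. 143.] z 0.088 mean [ 0.4217 -0.2311] ctr [ 422. -232.] size [36. 60.] long axis deg -39.6
t 24.73 p [0.5704 0.3091 0.1996] w 0.0852 F [ 0.5 -1.3  0.2]
[[ 0.989 -0.001  0.151]
 [-0.151 -0.001  0.989]
 [-0.    -1.    -0.001]]
yaw -8.7 turn 0.0018 rows 1.0 shift [-0.0006  0.0996  0.0085] rows 2.0
```

Emit:
carry_out --moves '[[[1,0,0.04,0.008,0],[1,0,0.04,0,0],[1,0,0.018,0,0],[1,0,0,0,0],[0.3,0,0,0,0],[0,0,0,0,0],[0,0,0,0,0],[0,0,0,0,0],[0,0,0,0,0]]]'

```text
t: 25.85
ee_pos: [0.5716, 0.3163, 0.1034]
ee_rot: [[0.988, -0.001, 0.153], [-0.153, 0.001, 0.988], [-0.001, -1.0, 0.001]]
wrist_force: [-8.3, -0.6, 14.1]
width: 0.0331
```

Emit:
carry_out --moves '[[[0,0,0,-0.01,0],[0,0,0,-0.02,0],[0,0,0,-0.02,0],[0,0,0,-0.015,0],[0,0,0,-0.01,0],[0,0,0,-0.004,0],[0,0,0,-0.003,0],[0,0,0,0,0]]]'

```text
t: 26.85
ee_pos: [0.5589, 0.2353, 0.1033]
ee_rot: [[0.988, -0.001, 0.153], [-0.153, 0.001, 0.988], [-0.001, -1.0, 0.001]]
wrist_force: [-10.7, 1.4, 15.7]
width: 0.033
```

```bash
python3 -c "
from h import *
o=state();print(w2r(o['ee_pos']))"
```

```text
t 26.85 p [0.5589 0.2353 0.1033] w 0.033 F [-10.7   1.4  15.7]
[[ 0.988 -0.001  0.153]
 [-0.153  0.001  0.988]
 [-0.001 -1.     0.001]]
[0.00069608 0.00516407]
```

Around 10 mm to go (the target tab is near −5 mm).

Emit:
carry_out --moves '[[[0,0,0,-0.003,0],[0,0,0,-0.003,0],[0,0,0,0,0]]]'

```text
t: 27.22
ee_pos: [0.558, 0.2295, 0.1033]
ee_rot: [[0.988, -0.001, 0.153], [-0.153, 0.002, 0.988], [-0.001, -1.0, 0.001]]
wrist_force: [-10.3, 0.9, 16.1]
width: 0.0333
```

Emit:
carry_out --moves '[[[0,0,0,-0.002,0],[0,0,0,-0.001,0],[0,0,0,0,0]]]'

```text
t: 27.6
ee_pos: [0.5575, 0.2268, 0.1033]
ee_rot: [[0.988, -0.001, 0.153], [-0.153, 0.002, 0.988], [-0.001, -1.0, 0.002]]
wrist_force: [-9.9, 3.3, 16.3]
width: 0.0329
```

Emit:
carry_out --moves '[[[0,0,0,-0.002,0],[0,0,0,0,0]]]'

```text
t: 27.85
ee_pos: [0.5572, 0.2248, 0.1033]
ee_rot: [[0.988, -0.001, 0.153], [-0.153, 0.002, 0.988], [-0.001, -1.0, 0.002]]
wrist_force: [-10.5, 2.0, 16.6]
width: 0.0332
```

Emit:
carry_out --moves '[[[0,0,0,-0.002,0],[0,0,0,0,0]]]'

```text
t: 28.1
ee_pos: [0.557, 0.2235, 0.1033]
ee_rot: [[0.988, -0.0, 0.152], [-0.152, 0.002, 0.988], [-0.001, -1.0, 0.002]]
wrist_force: [-8.7, 6.6, 14.8]
width: 0.0328
```

Emit:
carry_out --moves '[[[0,0,0,-0.002,0],[0,0,0,0,0]]]'

```text
t: 28.35
ee_pos: [0.557, 0.2235, 0.1033]
ee_rot: [[0.989, 0.001, 0.151], [-0.151, 0.005, 0.989], [-0.0, -1.0, 0.005]]
wrist_force: [-5.3, 16.0, 9.1]
width: 0.0332
```

```bash
python3 -c "
from h import *
o=state();print(w2r(o['ee_pos']))"
```

```text
t 28.35 p [0.557  0.2235 0.1033] w 0.0332 F [-5.3 16.   9.1]
[[ 0.989  0.001  0.151]
 [-0.151  0.005  0.989]
 [-0.    -1.     0.005]]
[ 0.00064952 -0.00685063]
```

Emit:
carry_out --moves '[[[0,0,0,-0.001,0],[0,0,0,0,0],[0.8,0,0,0,0],[1,0,0,0,0],[1,0,0,0,0],[1,0,-0.04,0,0],[1,0,-0.06,0,0],[1,0,-0.04,0,0],[1,0,-0.02,0.03,0],[1,0,0,0.04,0],[1,0,0,0,0]]]'

```text
t: 29.72
ee_pos: [0.5673, 0.2909, 0.2617]
ee_rot: [[0.989, -0.0, 0.15], [-0.15, 0.0, 0.989], [-0.001, -1.0, 0.0]]
wrist_force: [-0.3, -1.4, -0.1]
width: 0.0857
```

```bash
python3 - <<'E'
from h import *
from find import find
find(snap("top"));s=snap("wrist");save(s,"w3.png");np.savez("w3.npz",**s);plan(.615,-.208,.22,YAW)
E
```

```text
px [387. 173.] hsv [140. 122. 133.] z 0.088 mean [ 0.6949 -0.3952] ctr [ 694. -396.] size [60. 36.] long axis deg 81.1
px [336. 195.] hsv [ 30.    4.  173.5] z 0.093 mean [ 0.6157 -0.208 ] ctr [ 616. -207.] size [33. 31.] long axis deg 42.9
px [375. 204.] hsv [ 30.   5. 173.] z 0.093 mean [ 0.5764 -0.3464] ctr [ 576. -347.] size [32. 33.] long axis deg -2.8
px [228. 214.] hsv [ 12. 130. 179.] z 0.094 mean [0.5511 0.1851] ctr [553. 187.] size [84. 60.] long axis deg 77.6
px [345. 248.] hsv [140. 114. 142.] z 0.088 mean [ 0.4214 -0.2317] ctr [ 422. -232.] size [35. 59.] long axis deg -38.6
t 29.82 p [0.5677 0.2875 0.262 ] w 0.0855 F [-0.3 -0.8 -0.3]
[[ 0.988 -0.     0.154]
 [-0.154 -0.001  0.988]
 [-0.    -1.    -0.001]]
yaw -8.83 turn -0.0006 rows 1.0 shift [ 0.1225  0.0424 -0.4824] rows 9.0
```

View pics/w3.png

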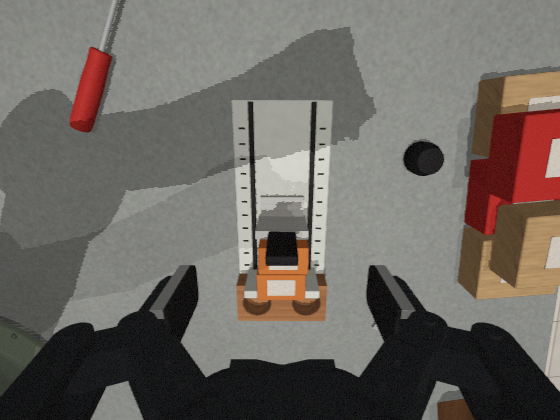

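The row is tight: tab at (282,248), cartons at (282,275), square in the lane. Now the first cylinder. I'll close on it in two directions to centre it.

Emit:
carry_out --moves '[[[1,0.008,0.004,-0.03,0],[1,0.014,0.005,-0.055,0],[1,0.014,0.005,-0.055,0],[1,0.014,0.005,-0.055,0],[1,0.014,0.005,-0.055,0],[1,0.014,0.005,-0.055,0],[1,0.014,0.005,-0.055,0],[1,0.014,0.005,-0.055,0],[1,0.011,0.003,-0.04,0],[1,0.0055,0,-0.0274,0],[1,0,0,0,0],[1,0,0,0,0]]]'

```text
t: 31.32
ee_pos: [0.6143, -0.2075, 0.2203]
ee_rot: [[0.988, -0.0, 0.154], [-0.154, 0.0, 0.988], [-0.0, -1.0, 0.0]]
wrist_force: [0.4, 0.2, -0.0]
width: 0.0856
```

Emit:
carry_out --moves '[[[1,0,0,0,-0.17],[1,0,0,0,-0.17],[1,0,0,0,-0.17],[1,0,0,0,-0.17],[1,0,0,0,-0.17],[1,0,0,0,-0.17],[1,0,0,0,-0.17],[1,0,0,0,-0.17],[1,0,0,0,-0.17],[1,0,0,0,-0.04],[1,0,0,0,0]]]'

```text
t: 32.7
ee_pos: [0.6148, -0.207, 0.2204]
ee_rot: [[0.156, 0.0, -0.988], [0.988, 0.0, 0.156], [0.0, -1.0, -0.0]]
wrist_force: [-0.6, 0.4, -0.5]
width: 0.0854
```

```bash
python3 find.py side | grep -v '139'; python3 -c "
from h import *
plan(.6155,-.208,.045,YAW+90)"
```

```text
side
px [270. 181.] hsv [ 13.  140.5 191. ] z 0.094 mean [0.5483 0.1912] ctr [551. 198.] size [120.  60.] long axis deg 77.5
px [338. 259.] hsv [ 45.   3. 123.] z 0.091 mean [ 0.6116 -0.2095] ctr [ 611. -211.] size [38. 33.] long axis deg 70.4
px [347. 301.] hsv [ 45.   3. 168.] z 0.091 mean [ 0.5726 -0.3494] ctr [ 572. -350.] size [38. 35.] long axis deg 79.1
t 32.75 p [ 0.6148 -0.2071  0.2204] w 0.0853 F [0.1 0.2 0.7]
[[ 0.157  0.    -0.988]
 [ 0.988 -0.     0.157]
 [-0.    -1.    -0.   ]]
yaw 80.98 turn -0.0038 rows 1.0 shift [-0.0008  0.1754 -0.0008] rows 3.0
```

Emit:
carry_out --moves '[[[1,0,0.05,-0.001,0],[1,0,0.06,0,0],[1,0,0.045,0,0],[1,0,0.02,0,0],[1,0,0,0,0],[0.4,0,0,0,0],[0,0,0,0,0],[0,0,0,0,0],[0,0,0,0,0],[0,0,0,0,0]]]'

```text
t: 34.0
ee_pos: [0.6165, -0.2076, 0.0466]
ee_rot: [[0.154, 0.002, -0.988], [0.988, -0.0, 0.154], [0.0, -1.0, -0.002]]
wrist_force: [-1.5, 1.4, 9.9]
width: 0.0348
```

Emit:
carry_out --moves '[[[0.5,0,0,0,0],[1,0,0,0,0],[1,0,0,0,0],[1,0,0,0,0.16],[1,0,0,0,0.17],[1,0,0,0,0.17],[1,0,0,0,0.17],[1,0,0,0,0.17],[1,0,0,0,0.17],[1,0,0,0,0.17],[1,0,0,0,0.17],[1,0,0,0,0.17]]]'

```text
t: 35.5
ee_pos: [0.6158, -0.2075, 0.0453]
ee_rot: [[0.994, -0.0, 0.109], [-0.109, 0.0, 0.994], [-0.0, -1.0, 0.0]]
wrist_force: [0.4, 0.4, -0.6]
width: 0.0853
```

Emit:
carry_out --moves '[[[1,0,0,0,0.05],[1,0,0,0,0],[0.4,0,0,0,0],[0,0,0,0,0],[0,0,0,0,0],[0,0,0,0,0],[0,0,0,0,0]]]'

```text
t: 36.38
ee_pos: [0.6159, -0.2077, 0.0456]
ee_rot: [[0.988, 0.0, 0.153], [-0.153, -0.0, 0.988], [0.0, -1.0, 0.0]]
wrist_force: [-2.3, 1.1, 6.4]
width: 0.0351
```

Emit:
carry_out --moves '[[[0,0,-0.02,0,0],[0,0,-0.04,0,0],[0,0,-0.045,0,0],[0,0,-0.03,0,0],[0,0,0,0,0],[0,0,0,0,0]]]'

```text
t: 37.12
ee_pos: [0.6154, -0.2072, 0.1798]
ee_rot: [[0.988, -0.001, 0.153], [-0.153, 0.0, 0.988], [-0.001, -1.0, 0.0]]
wrist_force: [0.3, 0.0, -4.2]
width: 0.0349
```

```bash
python3 -c "
from h import *
p=r2w(0.0365,-.125);print(p);plan(p[0],p[1],.178,YAW)"
```

```text
[0.57437034 0.10121602]
t 37.12 p [ 0.6154 -0.2072  0.1798] w 0.0349 F [ 0.3  0.  -4.2]
[[ 0.988 -0.001  0.153]
 [-0.153  0.     0.988]
 [-0.001 -1.     0.   ]]
yaw -8.81 turn -0.0002 rows 1.0 shift [-0.0878  0.002   0.2985] rows 6.0
```

Emit:
carry_out --moves '[[[0,-0.008,0,0.025,0],[0,-0.015,0,0.05,0],[0,-0.016,0,0.055,0],[0,-0.016,0,0.055,0],[0,-0.015,0,0.05,0],[0,-0.012,0,0.04,0],[0,-0.0058,0,0.0235,0],[0,0,0,0,0],[0,0,0,0,0]]]'

```text
t: 38.25
ee_pos: [0.5745, 0.1, 0.1797]
ee_rot: [[0.988, -0.001, 0.154], [-0.154, -0.001, 0.988], [-0.001, -1.0, -0.001]]
wrist_force: [0.3, -0.0, -3.1]
width: 0.0347
```

```bash
python3 - <<'E'
from h import *
from rk import cast
p=r2w(0.0365,-.125);plan(p[0],p[1],.09,YAW)
s=snap("side");a=s["color"][150:260,215:345][:,:,::-1];cv2.imwrite("pics/s4.png",cv2.resize(a,None,fx=5,fy=5,interpolation=cv2.INTER_CUBIC))
# bore centre check in w1: dark brown bore floors
s=dict(np.load("w1.npz"));a=s["color"][165:230,255:370][:,:,::-1];cv2.imwrite("pics/b.png",cv2.resize(a,None,fx=5,fy=5,interpolation=cv2.INTER_CUBIC))
for nm,x in(("bore0",-.036),("bore1",.036)):
    t=np.linspace(0,2*np.pi,8,endpoint=False)
    R=s["Twc"][:3,:3].T;q=np.r_[r2w(x,-.125),.04];c2=R@(q-s["Twc"][:3,3]);print(nm,c2[0]/c2[2]*s["fx"]+s["cx"],c2[1]/c2[2]*s["fy"]+s["cy"])
E
python3 -c "
import cv2,numpy as np
a=cv2.imread('pics/s4.png');b=cv2.imread('pics/b.png');w=650
b=cv2.resize(b,(w,int(b.shape[0]*w/b.shape[1])));a=cv2.resize(a,(300,254));a=cv2.copyMakeBorder(a,0,0,0,350,0);cv2.imwrite('pics/comb.png',np.vstack([b[:345],a]))"
```

```text
t 38.25 p [0.5745 0.1    0.1797] w 0.0347 F [ 0.3 -0.  -3.1]
[[ 0.988 -0.001  0.154]
 [-0.154 -0.001  0.988]
 [-0.001 -1.    -0.001]]
yaw -8.86 turn -0.001 rows 1.0 shift [-0.0002  0.0897  0.0012] rows 2.0
bore0 289.4181447665873 199.7183609412428
bore1 333.295246723385 199.73776068627387
```

View pics/comb.png

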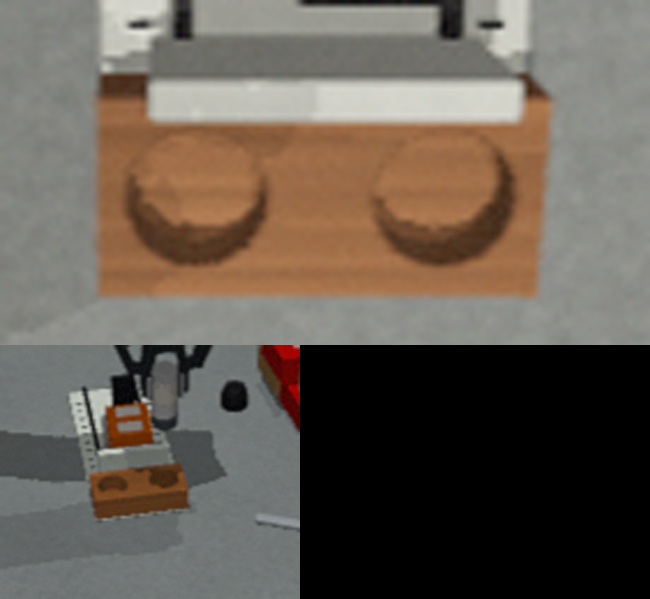

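The crop shows bore0 centred at px (289.7,200) and bore1 at (333.4,200). That agrees with the predictions to under 1 px. Lowering now.

Emit:
carry_out --moves '[[[0,0,0.03,0.001,0],[0,0,0.04,0,0],[0,0,0.018,0,0],[0,0,0,0,0],[0,0,0.005,0,0],[0,0,0.004,0,0],[0,0,0,0,0]]]'

```text
t: 39.17
ee_pos: [0.5751, 0.1019, 0.0835]
ee_rot: [[0.988, 0.0, 0.153], [-0.153, 0.0, 0.988], [0.0, -1.0, 0.0]]
wrist_force: [0.0, -0.2, -3.4]
width: 0.035
```

Emit:
carry_out --moves '[[[0,0,0.005,0,0],[0,0,0.005,0,0],[0,0,0,0,0]]]'

```text
t: 39.55
ee_pos: [0.5747, 0.1018, 0.0728]
ee_rot: [[0.988, -0.001, 0.153], [-0.153, -0.0, 0.988], [-0.001, -1.0, -0.0]]
wrist_force: [0.1, 0.0, -3.1]
width: 0.035
```

Emit:
carry_out --moves '[[[0,0,0.005,0,0],[0,0,0.004,0,0],[0,0,0.002,0,0],[0,0,0,0,0]]]'

```text
t: 40.05
ee_pos: [0.575, 0.1018, 0.0622]
ee_rot: [[0.988, -0.0, 0.153], [-0.153, -0.0, 0.988], [-0.0, -1.0, -0.0]]
wrist_force: [-0.8, -0.0, -3.4]
width: 0.0347
```

Emit:
carry_out --moves '[[[0,0,0.002,0,0],[0,0,0,0,0],[0.55,0,0,0,0],[0.7,0,0,0,0],[0.7,0,0,0,0],[0.7,0,-0.03,0,0],[0.7,0,-0.06,0,0],[0.7,0,-0.06,0,0],[0.7,0,-0.01,0,0],[1,0,0,0,0],[1,0,0,0,0]]]'

```text
t: 41.42
ee_pos: [0.5744, 0.1019, 0.219]
ee_rot: [[0.988, -0.002, 0.153], [-0.153, -0.001, 0.988], [-0.002, -1.0, -0.001]]
wrist_force: [-0.4, 1.0, 0.9]
width: 0.0856
```

```bash
python3 find.py top; python3 -c "
from h import *
plan(.577,-.347,.22,YAW)"
```

```text
top
px [387. 173.] hsv [140. 123. 132.] z 0.088 mean [ 0.6945 -0.3956] ctr [ 693. -396.] size [60. 37.] long axis deg 81.1
px [375. 204.] hsv [ 30.   5. 172.] z 0.091 mean [ 0.5776 -0.3476] ctr [ 578. -348.] size [33. 29.] long axis deg 89.0
px [345. 248.] hsv [140. 114. 141.] z 0.088 mean [ 0.4227 -0.2317] ctr [ 423. -231.] size [36. 59.] long axis deg -38.8
t 41.48 p [0.5745 0.1018 0.219 ] w 0.0852 F [ 0.   0.7 -0.2]
[[ 0.988 -0.002  0.153]
 [-0.153 -0.001  0.988]
 [-0.002 -1.    -0.001]]
yaw -8.83 turn -0.0005 rows 1.0 shift [ 0.0712 -0.0007 -0.4431] rows 8.0
```

Emit:
carry_out --moves '[[[1,0.006,0,-0.03,0],[1,0.009,0,-0.055,0],[1,0.009,0,-0.055,0],[1,0.009,0,-0.055,0],[1,0.009,0,-0.055,0],[1,0.009,0,-0.055,0],[1,0.009,0,-0.055,0],[1,0.007,0,-0.05,0],[1,0.0042,0,-0.0331,0],[1,0,0,0,0],[1,0,0,0,0]]]'

```text
t: 42.85
ee_pos: [0.5772, -0.3464, 0.2192]
ee_rot: [[0.988, -0.001, 0.153], [-0.153, 0.001, 0.988], [-0.001, -1.0, 0.001]]
wrist_force: [0.5, 1.0, 0.1]
width: 0.0853
```

Emit:
carry_out --moves '[[[1,0,0,0,-0.17],[1,0,0,0,-0.17],[1,0,0,0,-0.17],[1,0,0,0,-0.17],[1,0,0,0,-0.17],[1,0,0,0,-0.17],[1,0,0,0,-0.17],[1,0,0,0,-0.17],[1,0,0,0,-0.17],[1,0,0,0,-0.04],[1,0,0,0,0]]]'

```text
t: 44.22
ee_pos: [0.5775, -0.3463, 0.2201]
ee_rot: [[0.156, -0.0, -0.988], [0.988, 0.0, 0.156], [0.0, -1.0, 0.0]]
wrist_force: [1.1, -0.3, 0.5]
width: 0.0856
```

```bash
python3 find.py side top| grep -v 'hsv \[1'; python3 -c "
from h import *
plan(.577,-.347,.045,YAW+90)"
```

```text
side
px [274. 184.] hsv [ 60.   5. 121.] z 0.102 mean [0.5646 0.1496] ctr [562. 161.] size [ 41. 168.] long axis deg -83.5
px [347. 301.] hsv [ 45.   3. 127.] z 0.091 mean [ 0.5725 -0.3495] ctr [ 572. -351.] size [38. 34.] long axis deg 70.4
top
px [251. 207.] hsv [ 30.   4. 173.] z 0.107 mean [0.574  0.1015] ctr [574. 101.] size [29. 33.] long axis deg -0.4
px [228. 214.] hsv [ 12. 129. 180.] z 0.094 mean [0.5515 0.1848] ctr [553. 187.] size [84. 60.] long axis deg 78.3
t 44.33 p [ 0.5775 -0.3466  0.2202] w 0.0856 F [ 0.2 -0.1  0.2]
[[ 0.156 -0.    -0.988]
 [ 0.988  0.     0.156]
 [ 0.    -1.     0.   ]]
yaw 81.0 turn -0.0035 rows 1.0 shift [-0.0005  0.1752  0.0004] rows 3.0
```

Emit:
carry_out --moves '[[[1,0,0.05,0,0],[1,0,0.06,0,0],[1,0,0.045,0,0],[1,0,0.02,0,0],[1,0,0,0,0],[0.4,0,0,0,0],[0,0,0,0,0],[0,0,0,0,0],[0,0,0,0,0],[0,0,0,0,0]]]'

```text
t: 45.58
ee_pos: [0.5779, -0.3473, 0.0466]
ee_rot: [[0.154, 0.002, -0.988], [0.988, -0.001, 0.154], [-0.0, -1.0, -0.002]]
wrist_force: [-1.7, 1.5, 8.8]
width: 0.0348
```

Emit:
carry_out --moves '[[[0.5,0,0,0,0],[1,0,0,0,0],[1,0,0,0,0],[1,0,0,0,0.16],[1,0,0,0,0.17],[1,0,0,0,0.17],[1,0,0,0,0.17],[1,0,0,0,0.17],[1,0,0,0,0.17],[1,0,0,0,0.17],[1,0,0,0,0.17],[1,0,0,0,0.17]]]'

```text
t: 47.08
ee_pos: [0.5774, -0.3469, 0.0453]
ee_rot: [[0.994, 0.0, 0.109], [-0.109, 0.0, 0.994], [0.0, -1.0, 0.0]]
wrist_force: [0.4, -0.5, 0.0]
width: 0.0853
```

Emit:
carry_out --moves '[[[1,0,0,0,0.05],[1,0,0,0,0],[0.4,0,0,0,0],[0,0,0,0,0],[0,0,0,0,0],[0,0,0,0,0],[0,0,0,0,0]]]'

```text
t: 47.95
ee_pos: [0.5774, -0.347, 0.0456]
ee_rot: [[0.988, 0.0, 0.153], [-0.153, -0.0, 0.988], [0.0, -1.0, -0.0]]
wrist_force: [-0.6, 0.4, 5.5]
width: 0.0347
```

Emit:
carry_out --moves '[[[0,0,-0.02,0,0],[0,0,-0.04,0,0],[0,0,-0.05,0,0],[0,0,-0.05,0,0],[0,0,-0.03,0,0],[0,0,0,0,0],[0,0,0,0,0]]]'

```text
t: 48.82
ee_pos: [0.577, -0.3464, 0.2342]
ee_rot: [[0.988, -0.001, 0.153], [-0.153, 0.001, 0.988], [-0.001, -1.0, 0.001]]
wrist_force: [0.4, -0.3, -5.7]
width: 0.0345
```

```bash
python3 -c "
from h import *
p=r2w(-0.0355,-.125);print(p);plan(p[0],p[1],.235,YAW)"
```

```text
[0.50321789 0.112231  ]
t 48.83 p [ 0.577  -0.3464  0.2342] w 0.0345 F [ 0.4 -0.3 -5.7]
[[ 0.988 -0.001  0.153]
 [-0.153  0.001  0.988]
 [-0.001 -1.     0.001]]
yaw -8.82 turn -0.0004 rows 1.0 shift [-1.430e-01 -2.000e-04  4.419e-01] rows 8.0
```

Emit:
carry_out --moves '[[[0,-0.01,0,0.03,0],[0,-0.018,0,0.055,0],[0,-0.018,0,0.055,0],[0,-0.018,0,0.055,0],[0,-0.018,0,0.055,0],[0,-0.018,0,0.055,0],[0,-0.016,0,0.05,0],[0,-0.015,0,0.045,0],[0,-0.012,0,0.0419,0],[0,0,0,0,0],[0,0,0,0,0],[0,0,0,0,0]]]'

```text
t: 50.32
ee_pos: [0.5038, 0.1105, 0.235]
ee_rot: [[0.988, -0.0, 0.155], [-0.155, -0.001, 0.988], [-0.0, -1.0, -0.001]]
wrist_force: [-1.5, -1.3, -5.3]
width: 0.035
```

```bash
python3 -c "
from h import *
p=r2w(-0.0355,-.125);plan(p[0],p[1],.084,YAW)"; python3 find.py side
```

```text
t 50.33 p [0.5038 0.1105 0.235 ] w 0.035 F [-1.5 -1.3 -5.3]
[[ 0.988 -0.     0.155]
 [-0.155 -0.001  0.988]
 [-0.    -1.    -0.001]]
yaw -8.93 turn -0.0022 rows 1.0 shift [-0.0008  0.151   0.0018] rows 3.0
side
px [274. 185.] hsv [ 42.   8. 119.] z 0.099 mean [0.5637 0.1438] ctr [548. 158.] size [ 71. 165.] long axis deg -82.4
px [273. 284.] hsv [139. 181. 126.] z 0.086 mean [ 0.4177 -0.2341] ctr [ 418. -234.] size [40. 60.] long axis deg -37.6
px [398. 304.] hsv [139. 181. 125.] z 0.087 mean [ 0.6895 -0.3987] ctr [ 689. -399.] size [64. 37.] long axis deg 82.0
```

Emit:
carry_out --moves '[[[0,0,0.03,0.0005,0],[0,0,0.05,0,0],[0,0,0.045,0,0],[0,0,0.016,0,0],[0,0,0.006,0,0],[0,0,0.004,0,0],[0,0,0,0,0]]]'

```text
t: 51.25
ee_pos: [0.5044, 0.1124, 0.0851]
ee_rot: [[0.988, 0.001, 0.153], [-0.153, 0.001, 0.988], [0.001, -1.0, 0.001]]
wrist_force: [-0.3, 0.1, -5.6]
width: 0.0348
```

Emit:
carry_out --moves '[[[0,0,0.005,0,0],[0,0,0.005,0,0],[0,0,0,0,0]]]'

```text
t: 51.62
ee_pos: [0.5037, 0.1121, 0.074]
ee_rot: [[0.988, -0.001, 0.153], [-0.153, -0.0, 0.988], [-0.0, -1.0, -0.0]]
wrist_force: [-0.7, -0.1, -5.8]
width: 0.0346
```

Emit:
carry_out --moves '[[[0,0,0.005,0,0],[0,0,0.005,0,0],[0,0,0.002,0,0],[0,0,0,0,0]]]'

```text
t: 52.12
ee_pos: [0.5039, 0.112, 0.0622]
ee_rot: [[0.988, -0.0, 0.154], [-0.154, -0.0, 0.988], [-0.0, -1.0, -0.0]]
wrist_force: [-0.1, 0.1, -6.4]
width: 0.0349
```

Emit:
carry_out --moves '[[[0,0,0.001,0,0],[0,0,0,0,0],[0.55,0,0,0,0],[0.7,0,0,0,0],[0.7,0,0,0,0],[0.7,0,-0.03,0,0],[0.7,0,-0.06,0,0],[0.7,0,-0.06,0,0],[0.7,0,-0.06,0,0],[1,0,0,0.04,0],[1,0,0,0.05,0],[1,0,0,0,0]]]'

```text
t: 53.62
ee_pos: [0.5176, 0.2048, 0.2708]
ee_rot: [[0.989, -0.0, 0.148], [-0.148, 0.0, 0.989], [-0.0, -1.0, 0.0]]
wrist_force: [-0.1, -0.3, 0.3]
width: 0.0851
```

Emit:
carry_out --moves '[[[1,0,-0.03,0.06,0],[1,0,0,0.05,0],[1,0,0,0,0],[1,0,0,0,0]]]'

```text
t: 54.12
ee_pos: [0.5341, 0.3045, 0.2992]
ee_rot: [[0.988, -0.0, 0.155], [-0.155, -0.001, 0.988], [0.0, -1.0, -0.001]]
wrist_force: [-0.1, -0.8, 0.1]
width: 0.0854
```

```bash
python3 - <<'E'
from h import *
from find import find
from rk import cast
state()
for n in("top","wrist"):
    s=snap(n);print(n);find(s);save(s,n+"9.png");W=cloud(s)
    reg=(abs(w2r(W)[...,0])<.06)&(abs(w2r(W)[...,1])<.16)
    rr=w2r(W);hsv=cv2.cvtColor(s["color"],cv2.COLOR_RGB2HSV)
    for nm,m,z in(("masters",reg&(rr[...,1]<-.09)&(W[...,2]>.095)&(W[...,2]<.118),.105),("cartons",reg&(rr[...,1]>-.09)&(W[...,2]>.083)&(W[...,2]<.099),.091),("tab",reg&(W[...,2]>.128)&(W[...,2]<.145),.135)):
        k,l,st,c=cv2.connectedComponentsWithStats(m.astype(np.uint8))
        for i in range(1,k):
            if st[i,4]<15: continue
            v,u=np.nonzero(l==i);P=w2r(cast(s,np.c_[u,v],z));print(nm,st[i,4],"z",np.median(W[l==i][:,2]).round(4),"rack mean",P.mean(0).round(4),"rect",[np.round(q,1) for q in cv2.minAreaRect((P*1000).astype(np.float32))])
s=snap("side");save(s,"side9.png")
E
```

```text
t 54.12 p [0.5341 0.3045 0.2992] w 0.0854 F [-0.1 -0.8  0.1]
[[ 0.988 -0.     0.155]
 [-0.155 -0.001  0.988]
 [ 0.    -1.    -0.001]]
top
px [387. 173.] hsv [140. 123. 131.] z 0.088 mean [ 0.6947 -0.3943] ctr [ 694. -396.] size [60. 36.] long axis deg 81.1
px [251. 207.] hsv [ 30.   4. 173.] z 0.107 mean [0.5746 0.1021] ctr [574. 101.] size [29. 33.] long axis deg -0.4
px [228. 215.] hsv [ 12. 128. 179.] z 0.093 mean [0.547  0.1852] ctr [547. 189.] size [86. 58.] long axis deg 89.0
px [249. 226.] hsv [ 30.   4. 174.] z 0.107 mean [0.5046 0.1111] ctr [504. 110.] size [32. 29.] long axis deg 89.0
px [345. 248.] hsv [140. 114. 140.] z 0.089 mean [ 0.4218 -0.2304] ctr [ 422. -231.] size [36. 60.] long axis deg -38.8
masters 76 z 0.104 rack mean [ 0.0368 -0.1247] rect [array([  36.6, -125. ]), array([32.8, 28.7]), np.float64(8.4)]
masters 78 z 0.1036 rack mean [-0.0344 -0.1264] rect [array([ -35.9, -126.8]), array([32.3, 32.1]), np.float64(8.5)]
cartons 339 z 0.0909 rack mean [-0.0032 -0.047 ] rect [array([ -3.4, -44.1]), array([58.3, 82.7]), np.float64(7.8)]
tab 36 z 0.1343 rack mean [ 0
[... 309 characters left out ...]
-81.6
px [281. 316.] hsv [ 20.  11. 186.] z 0.105 mean [0.5036 0.1146] ctr [504. 114.] size [38. 35.] long axis deg 81.2
masters 527 z 0.1047 rack mean [ 0.0354 -0.1199] rect [array([  35.1, -119.7]), array([34.8, 42.5]), np.float64(19.0)]
masters 525 z 0.1048 rack mean [-0.0356 -0.1217] rect [array([ -35.4, -122.3]), array([39.7, 34.6]), np.float64(90.0)]
cartons 126 z 0.0925 rack mean [-0.001   0.0004] rect [array([-1. ,  0.9]), array([33.6,  8.4]), np.float64(2.5)]
cartons 1717 z 0.091 rack mean [-0.007  -0.0512] rect [array([ -4.3, -45.1]), array([73.7, 65.9]), np.float64(89.9)]
tab 338 z 0.1346 rack mean [-0.0005 -0.0033] rect [array([-0.4, -3. ]), array([14. , 33.7]), np.float64(89.9)]
```

View pics/wrist9.png

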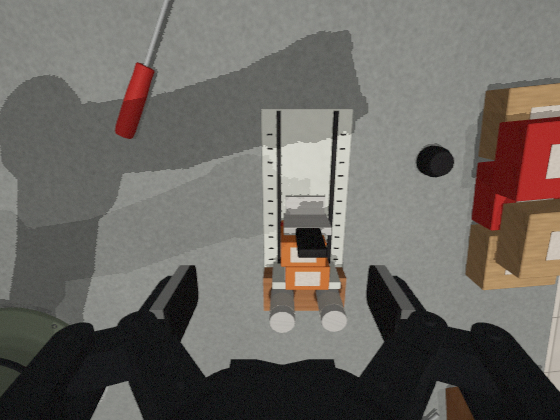

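View pics/side9.png

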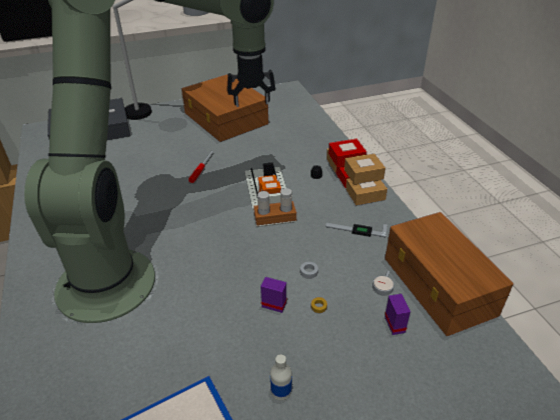

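The last look shows both cylinders home (tops at 0.1045 m), but the carton patch mean shifted about 4 mm in x since the earlier look. Checking each carton separately.

```bash
cat > chk.py <<'E'
from h import *
from rk import cast
import sys
for n in("top","wrist"):
    s=snap(n);W=cloud(s);rr=w2r(W);hsv=cv2.cvtColor(s["color"],cv2.COLOR_RGB2HSV)
    reg=(abs(rr[...,0])<.06)&(abs(rr[...,1]+.04)<.06)&(W[...,2]>.083)&(W[...,2]<.099)
    v,u=np.nonzero(reg);P=w2r(cast(s,np.c_[u,v],.091))
    for y0 in np.arange(-.085,.0,.006):
        q=P[(P[:,1]>=y0)&(P[:,1]<y0+.006),0]
        if len(q): print(n,"y",round(y0+.003,3),"x",q.min().round(4),q.max().round(4),"mid",((q.min()+q.max())/2).round(4))
    if n=="wrist":
        save(s,sys.argv[1]);a=s["color"][200:345,235:380][:,:,::-1];cv2.imwrite("pics/c"+sys.argv[1],cv2.resize(a,None,fx=4,fy=4,interpolation=cv2.INTER_CUBIC))
E
python3 chk.py w10.png
```

```text
top y -0.082 x -0.0276 0.0279 mid 0.0001
top y -0.076 x -0.0286 0.03 mid 0.0007
top y -0.07 x -0.0296 0.0295 mid -0.0
top y -0.064 x -0.0301 0.029 mid -0.0005
top y -0.058 x -0.0274 0.0281 mid 0.0003
top y -0.052 x -0.0284 0.0271 mid -0.0007
top y -0.046 x -0.033 0.0266 mid -0.0032
top y -0.04 x -0.0335 0.022 mid -0.0057
top y -0.034 x -0.0344 0.021 mid -0.0067
top y -0.028 x -0.0354 0.0241 mid -0.0056
top y -0.022 x -0.0359 0.0232 mid -0.0064
top y -0.016 x -0.0333 0.0222 mid -0.0056
top y -0.01 x -0.0226 0.0217 mid -0.0004
top y -0.004 x -0.0163 -0.0163 mid -0.0163
wrist y -0.082 x -0.0305 0.0274 mid -0.0016
wrist y -0.076 x -0.0305 0.0286 mid -0.001
wrist y -0.07 x -0.0306 0.0283 mid -0.0011
wrist y -0.064 x -0.0306 0.028 mid -0.0013
wrist y -0.058 x -0.0306 0.0278 mid -0.0014
wrist y -0.052 x -0.0306 0.0286 mid -0.001
wrist y -0.046 x -0.036 0.0286 mid -0.0037
wrist y -0.04 x -0.036 0.0216 mid -0.0072
wrist y -0.034 x -0.0373 0.0213 mid -0.008
wrist y -0.028 x -0.0373 -0.016 mid -0.0266
wrist y -0.022 x -0.0372 -0.0161 mid -0.0267
wrist y -0.016 x -0.0372 0.0217 mid -0.0078
wrist y -0.01 x -0.0372 0.0216 mid -0.0078
wrist y -0.004 x -0.0164 0.0159 mid -0.0002
wrist y 0.002 x -0.0165 0.0159 mid -0.0003
```

View pics/cw10.png

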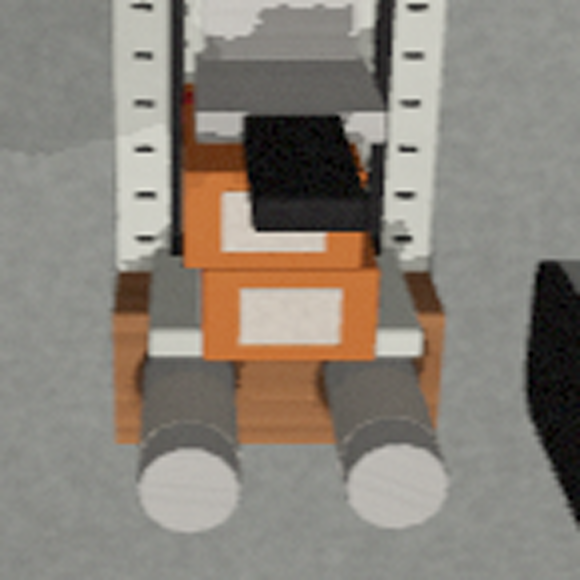

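The second carton (crop: 275,215) was knocked sideways to about x = −7 mm. It is still square and inside the 12 mm limit, because the lip stops it there. I'll check the y gaps and the tab.

```bash
python3 - <<'E'
from h import *
from rk import cast
state()
for n in("wrist","top"):
    s=snap(n);W=cloud(s);rr=w2r(W);hsv=cv2.cvtColor(s["color"],cv2.COLOR_RGB2HSV)
    m=(abs(rr[...,0])<.06)&(abs(rr[...,1])<.06)&(W[...,2]>.128)&(W[...,2]<.145);v,u=np.nonzero(m);P=w2r(cast(s,np.c_[u,v],.135));print(n,"tab",len(P),P.mean(0).round(4),P.min(0).round(4),P.max(0).round(4))
    # y profile of carton tops by x strip
    m=(abs(rr[...,0])<.05)&(rr[...,1]<.01)&(rr[...,1]>-.095)&(W[...,2]>.083)&(W[...,2]<.099)
    v,u=np.nonzero(m);P=w2r(cast(s,np.c_[u,v],.091))
    for a,b in((-.036,-.031),(-.028,-.02),(.01,.02),(.022,.029)):
        q=P[(P[:,0]>a)&(P[:,0]<b),1]
        if len(q): print(n,"x",a,b,"y",q.min().round(4),q.max().round(4),len(q))
    m=(abs(rr[...,0])<.06)&(abs(rr[...,1])<.06)&(W[...,2]>.06)&(W[...,2]<.075)&(rr[...,1]>-.03);v,u=np.nonzero(m);P=w2r(cast(s,np.c_[u,v],.068));print("stop top",len(P),P.min(0).round(4),P.max(0).round(4)) if len(P) else 0
E
```

```text
t 54.38 p [0.5341 0.3049 0.2995] w 0.0857 F [-0.4  0.2 -0.9]
[[ 0.988  0.     0.155]
 [-0.155  0.     0.988]
 [-0.    -1.     0.   ]]
wrist tab 322 [-0.0007 -0.0029] [-0.0174 -0.0093] [0.0164 0.0035]
wrist x -0.036 -0.031 y -0.0454 -0.0088 97
wrist x -0.028 -0.02 y -0.0811 -0.0074 294
wrist x 0.01 0.02 y -0.0811 0.0038 259
wrist x 0.022 0.029 y -0.0811 -0.0425 120
stop top 370 [-0.0375 -0.0208] [0.0325 0.0045]
top tab 34 [ 0.0008 -0.0061] [-0.0155 -0.0123] [ 0.0175 -0.0001]
top x -0.036 -0.031 y -0.0469 -0.0142 13
top x -0.028 -0.02 y -0.0825 -0.0124 45
top x 0.01 0.02 y -0.0836 -0.0096 56
top x 0.022 0.029 y -0.0819 -0.0162 25
stop top 22 [-0.0366 -0.0294] [ 0.0328 -0.    ]
```

```bash
python3 -c "
from h import *
print(robot.close_job())"
```

```text
the job is handed in; nothing more can be done
None
```

The job is handed in. Both orange cartons stand in the lane against the wall with the stop pushed snug, and both cylinders stand fully home in the two bores. The gripper is open and clear of everything. No verdict came back.

**Row:** the last camera check shows the cartons spanning about 72.6 mm against a nominal 72 mm. The gap between the last carton and the stop is under about 1 mm.

**Cylinders:** their tops read about 0.1045 m, where fully home is 0.105 m. They sit about 1–2 mm from the bore centres in the top view.

**Checks that disagreed:**
- After I left the row, the second carton was shifted sideways to about x = −7 mm, most likely by the announced knock. It is still square and tight and within the 12 mm limit, so I left it there.
- The wrist and top views differ by about 3 mm along the rack: on the tab position now, and up to 5 mm on the cylinders in the wrist picture taken just after a move. The contact forces and the row length support the placement.

I did not touch the purple look-alikes or the other things on the bench. The purple boxes stayed put in every top view. The rest I only checked by eye in the final pictures.

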